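# Clear the flower-craft bench

### The job

Clear the bench after the flower workshop: lay the pens and tweezers in the long white tool tray, and put the white foam domes and discs each in the clear box that already holds one of their kind, pinching the foam only lightly (a grip of 30 N at most) so that it does not dent. Stack all the loose brooch cases in one square, flush pile on the case that stands on the wooden board, every case turned the same way as that one. Leave the cutter and the pin dish where they are.

Things in the scene. Friction and masses are not known exactly. Their poses are not given: they have to be found in the camera images.
- dome1: White foam dome: 40 mm across, 25 mm high, straight-sided for its lowest 9 mm and rounded above, with a small flat top; 12 g. Origin on its axis at mid-height (12.5 mm above the table as it lies); z up through the round top. Soft: it dents if gripped with more than 30 N (30 N from each finger, 60 N over both). May be absent.
- dome2: White foam dome: 40 mm across, 25 mm high, straight-sided for its lowest 9 mm and rounded above, with a small flat top; 12 g. Origin on its axis at mid-height (12.5 mm above the table as it lies); z up through the round top. Soft: it dents if gripped with more than 30 N (30 N from each finger, 60 N over both). May be absent.
- disc1: Flat white foam disc: 44 mm across, 14 mm thick; 12 g. Origin at its centre (7 mm above the table as it lies). Soft like the domes: it dents if gripped with more than 30 N (30 N from each finger, 60 N over both). May be absent.
- disc2: Flat white foam disc: 44 mm across, 14 mm thick; 12 g. Origin at its centre (7 mm above the table as it lies). Soft like the domes: it dents if gripped with more than 30 N (30 N from each finger, 60 N over both). May be absent.
- case1: Flat closed brooch case with a fabric flower inside: white base, clear lid, a plain block 46 mm (its x) by 64 mm (its y) by 18 mm high (its z), about 50 to 100 g. Origin at its centre. Rigid, flat above and below. May be absent.
- case2: Flat closed brooch case with a fabric flower inside: white base, clear lid, a plain block 46 mm (its x) by 64 mm (its y) by 18 mm high (its z), about 50 to 100 g. Origin at its centre. Rigid, flat above and below. May be absent.
- case3: Flat closed brooch case with a fabric flower inside: white base, clear lid, a plain block 46 mm (its x) by 64 mm (its y) by 18 mm high (its z), about 50 to 100 g. Origin at its centre. Rigid, flat above and below. May be absent.
- base_case: The brooch case that stands on the wooden board and begins the pile: the same block, 46 (x) by 64 (y) by 18 mm (z), loose. Origin at its centre; its top is 9 mm above that. Always present.
- pen1: Flat-sided marker pen lying on its side, 130 mm long (its x, cap at +x) and 12 mm square with rounded edges, 30 g. Origin at its middle, 6 mm above the table as it lies. May be absent.
- pen2: Flat-sided marker pen lying on its side, 130 mm long (its x, cap at +x) and 12 mm square with rounded edges, 30 g. Origin at its middle, 6 mm above the table as it lies. May be absent.
- tweezers: Steel craft tweezers lying on their side: 120 mm long (their x, points at +x), 10 mm across at the middle (pinch there, along their y), 8 mm high, 25 g, rigid. Origin at the middle, 4 mm above the table as they lie. May be absent.
- dome_box: Clear open-topped box, fixed to the bench, 116 mm (its x) by 160 mm (its y) by 45 mm high outside, walls and floor 3.5 mm, thin white rim. Origin under its middle. A foam dome is already in it and stays: it stands on the floor with its axis at y = -50 mm, x = 0, so the free floor runs from y = -28 mm to y = +76 mm. It is one of two alike boxes; only the dome in it shows that it is for the domes.
- disc_box: Clear open-topped box, fixed to the bench, 116 mm (its x) by 160 mm (its y) by 45 mm high outside, walls and floor 3.5 mm, thin white rim. Origin under its middle. A foam disc is already in it and stays: it stands on the floor with its axis at y = -50 mm, x = 0, so the free floor runs from y = -28 mm to y = +76 mm. It is one of two alike boxes; only the disc in it shows that it is for the discs.
- tool_tray: Open white tool tray, fixed to the bench, empty: 120 mm (its x) by 170 mm (its y) by 30 mm high outside, walls and floor 4 mm. Origin under its middle. Pens lie in it along its y.
- board: Small wooden board fixed to the bench, 120 mm (x) by 140 mm (y) by 18 mm thick, with the first brooch case on it. Origin under its middle.
- cutter: Rotary cutter, white and blue, about 150 mm long, 28 mm wide, up to 42 mm high at its round blade; lies beside the pens and stays there. Origin under its middle.
- pin_dish: Round steel pin dish, 48 mm across, 23 mm high with its pins, 250 g; stands among the foam and the cases and stays there. Origin under its middle.

How it is judged:
At the end, for the whole second after the job is handed in: Tools in the tray (middle within 52 mm across, 30 mm along, below the rim, level to 0.22 rad); domes in the dome box and discs in the disc box, below the rim; cases piled on the first within 6 mm, 0.1 rad, flat to 0.05 rad; the first within 45 mm of mid-board; all at rest (x of dome1 in the frame of dome_box between -0.05 and 0.05 m and y of dome1 in the frame of dome_box between -0.072 and 0.072 m and z of dome1 in the frame of dome_box between 0 and 0.045 m and linear speed of each of dome1, dome2, disc1, disc2, pen1, pen2, tweezers, case1, case2, case3 below 0.03 m/s and x of dome2 in the frame of dome_box between -0.05 and 0.05 m and y of dome2 in the frame of dome_box between -0.072 and 0.072 m and z of dome2 in the frame of dome_box between 0 and 0.045 m and x of disc1 in the frame of disc_box between -0.05 and 0.05 m and y of disc1 in the frame of disc_box between -0.072 and 0.072 m and z of disc1 in the frame of disc_box between 0 and 0.045 m and x of disc2 in the frame of disc_box between -0.05 and 0.05 m and y of disc2 in the frame of disc_box between -0.072 and 0.072 m and z of disc2 in the frame of disc_box between 0 and 0.045 m and x of pen1 in the frame of tool_tray between -0.052 and 0.052 m and y of pen1 in the frame of tool_tray between -0.03 and 0.03 m and z of pen1 in the frame of tool_tray between 0 and 0.03 m and angle between pen1's own x axis and vertical between 1.35 and 1.79 rad and x of pen2 in the frame of tool_tray between -0.052 and 0.052 m and y of pen2 in the frame of tool_tray between -0.03 and 0.03 m and z of pen2 in the frame of tool_tray between 0 and 0.03 m and angle between pen2's own x axis and vertical between 1.35 and 1.79 rad and x of tweezers in the frame of tool_tray between -0.052 and 0.052 m and y of tweezers in the frame of tool_tray between -0.03 and 0.03 m and z of tweezers in the frame of tool_tray between 0 and 0.03 m and angle between tweezers's own x axis and vertical between 1.35 and 1.79 rad and horizontal distance between each of case1, case2, case3 and base_case below 0.006 m and angle between the y axis of each of case1, case2, case3 and the y axis of base_case, either way round below 0.1 rad and angle between the z axis of each of case1, case2, case3 and the z axis of base_case, either way round below 0.05 rad and z of each of case1, case2, case3 in the frame of base_case above 0.012 m and x of base_case in the frame of board between -0.045 and 0.045 m and y of base_case in the frame of board between -0.045 and 0.045 m and height (world z) of base_case below 0.032 m and angle between base_case's own z axis and vertical below 0.05 rad); the robot touches nothing.
It fails at once if a foam dome or disc was gripped with more than 30 N a finger (60 N over both) and dented (contact force between the fingers and dome1 above 60 N or contact force between the fingers and dome2 above 60 N or contact force between the fingers and disc1 above 60 N or contact force between the fingers and disc2 above 60 N).
It fails at once if the cutter or the pin dish was pushed more than 3 cm from its place (distance of any of cutter, pin_dish from where it was at the start of the episode above 0.03 m).
Of pen1, pen2, tweezers only 2 to 3 are there at a start; the rules pass over those that are not, and their reading is None.
Of dome1, dome2, disc1, disc2 only 3 to 4 are there at a start; the rules pass over those that are not, and their reading is None.
Of case1, case2, case3 only 2 to 3 are there at a start; the rules pass over those that are not, and their reading is None.
At some moment in a run one of dome1, dome2, disc1, disc2, pen1, pen2, tweezers, case1, case2, case3 may be knocked a few centimetres aside while the robot is not near it.
Once in a run the grip may slacken for a moment while it holds something.
It also fails if it takes over 210 s, if anything falls off the work surface, if the arm or the gripper's body presses on something with over 40 N, if the wrist force passes 120 N, or if a joint passes its speed limit or range.

### The arm

A 7-joint arm with a two-finger parallel gripper is mounted at the origin on the work surface. World frame = base frame: x ahead of the robot, y to its left, z up, the work surface at z = 0. Lengths are in m, angles in rad, forces in N, time in s.
With the tool pointing down it reaches from about 0.35 to 0.9 m from the base axis. Payload 7.2 kg.
Tool frame: the origin (TCP) lies midway between the tips of the shut fingers; the grasp point (between the pads) lies 19 mm behind it; z points along the fingers, y is the line along which they close (so a half turn about z gives the same grasp; the last joint's range is limited). The gripper opens to 85 mm and grips with 20 to 120 N. Pads are 22 mm wide; open, the fingers measure 114 mm over their backs; the gripper's body (76 mm by 85 mm) begins 54 mm behind the grasp point. The pads swing forward as they close: fully open they stand 13 mm farther back than shut.
Start: joints at [-1.181, 0.411, -0.013, 1.596, 0.006, 1.134, -0.082], TCP at [0.276, 0.561, 0.231] pointing down, gripper open.
Joint ranges: [-2.95, 2.95], [-0.29, 1.99], [-1.47, 1.44], [0.14, 2.54], [-1.03, 4.17], [0.13, 1.85], [-2.86, 2.86]. Speed limits (rad/s): [2.39, 2.39, 3.01, 3.01, 3.14, 3.14, 3.14].

### API

Orientations are given as a unit quaternion [x, y, z, w].
In Python, from station import r gives the robot as it stands.
- The arm moves only by the tool drive_tool, never from a script. Its argument "increments" is one flat list of numbers, 7 for each row, row after row: the shift along the tool's x, y, z normalised to -1 to 1, where 1 is 250 mm, then the turn, a rotation vector about the tool's x, y, z normalised to -1 to 1, where 1 is 90 degrees, then the opening, from 0 (shut) to 1 (fully open). A call has 1 to 5 rows; each row shifts and turns the commanded pose from where the row before left it, along the tool's axes as they then stand; what a row does not reach is not made up. A row lasts 1/12 s, in which the tool goes at most 41.7 mm and 7.16 degrees, less where a joint would pass 70% of its speed; a pose out of reach is approached as far as the arm can. A call with a number of a shift or a turn outside -1 to 1 is refused whole. A call with a gripper value outside its range is refused whole. The fingers move at their own pace and stop on an object; "newtons" is the grip in N (left out, the last holds). Time passes only in rows, so rows that do not move let the fingers close. It gives the time, the measured TCP pose, the force, the opening and the grip force at its end, in the units of the state.
- r.state(): the state, without advancing time (a new reading comes with each control period).
- r.grab_frame(name): name is "scene" or "side" or "wrist"; returns a dict with "frame" (420x560x3 uint8, red, green, blue), "camera_matrix" (3x3 intrinsics, pixels), "R" (3x3) and "t" (3): a world point X has camera coordinates R X + t. Camera axes: x right, y down, z forward; pixel columns grow to the right and rows downward; lengths in m; the calibration is good to about 2 mm. A picture is of the moment at which its call begins. There is no depth.
- r.sign_off(): hands the job in; it is judged then, once.
The state is a dict: "clock": time; "joint_positions": joint angles; "qvel": joint speeds; "joint_efforts": joint torques, N m; "tool_pos": TCP position; "orientation": TCP orientation; "force": force on the tool from outside, world axes, zero at the start; "moment": the same for the moment, N m; "opening": finger opening in m; "gripper_force": force on a finger pad.
Only numpy, scipy, OpenCV 4.12 (cv2) and the standard library are available. Lean on these libraries where they do the work, as an engineer would, in place of code of your own. Each camera call takes 0.05 s, during which the arm holds its last target. There are 200 camera calls.

## Working session

There is one attempt and no reset: what is moved stays moved. The work goes in short steps, Python scripts to look and compute and a tool call to move; the robot and the scene stay as the last step left them, time stands still between calls to the robot, and variables do not carry over. Pictures are saved under pics/ and viewed, at most 14 in all, crops included, and the job is handed in when it is done.

Besides the shell and the picture viewer there is one more tool, called after "Request:" in YAML: its name, and indented under it one key for each argument. drive_tool: Moves the arm, as the interface text tells. Its arguments: {"type":"object","properties":{"increments":{"type":"array","items":{"type":"number","minimum":-1,"maximum":1}},"newtons":{"type":"number"}},"required":["increments"]}

```bash
ls; mkdir -p pics
python3 - <<'E'
from station import r
import cv2,numpy as np,pickle
print(r.state())
for n in("scene","side"):
    f=r.grab_frame(n); pickle.dump(f,open(f"{n}.pkl","wb"))
    print(n,f["camera_matrix"],f["R"],f["t"])
    cv2.imwrite(f"pics/{n}0.png",cv2.resize(f["frame"][:,:,::-1],(800,600),interpolation=cv2.INTER_CUBIC))
E
```

```text
pics
{'clock': 0.0, 'joint_positions': array([-1.18120722,  0.4119254 , -0.01269882,  1.59708709,  0.00556753,
        1.13427504, -0.08221688]), 'qvel': array([ 0.00063911, -0.00130001,  0.00138533, -0.00095471, -0.00049903,
        0.000112  , -0.00079383]), 'joint_efforts': array([-1.15762748e-03, -6.00626278e+01,  6.81857821e-01, -2.99410397e+01,
        1.40075965e-02,  1.02757470e-02,  3.12403347e-05]), 'tool_pos': array([0.27603849, 0.56016736, 0.23041962]), 'orientation': array([ 2.26909679e-01,  9.73915453e-01, -8.17595275e-04, -1.42343793e-04]), 'force': array([ 0.7692163 , -0.63383421,  1.12012631]), 'moment': array([-0.03043276, -0.02778272, -0.01872536]), 'gripper_force': 0.0, 'opening': 0.08523323765888982}
scene [[397.50074644   0.         281.74465618]
 [  0.         397.50074644 212.5813868 ]
 [  0.           0.           1.        ]] [[ 0.54955937  0.83537642  0.01143387]
 [ 0.72752394 -0.4717899  -0.49811967]
 [-0.41072304  0.28206475 -0.8670329 ]] [-0.29973676 -0.38478073  1.14451105]
side [[465.22705389   0.         278.38281994]
 [  0.         465.22705389 203.49217444]
 [  0.           0.           1.        ]] [[ 0.72896866 -0.68427567 -0.01927456]
 [-0.4233799  -0.42854961 -0.79818212]
 [ 0.53791649  0.59001021 -0.6021078 ]] [-0.38239022  0.26934155  0.83975023]
```

View pics/scene0.png

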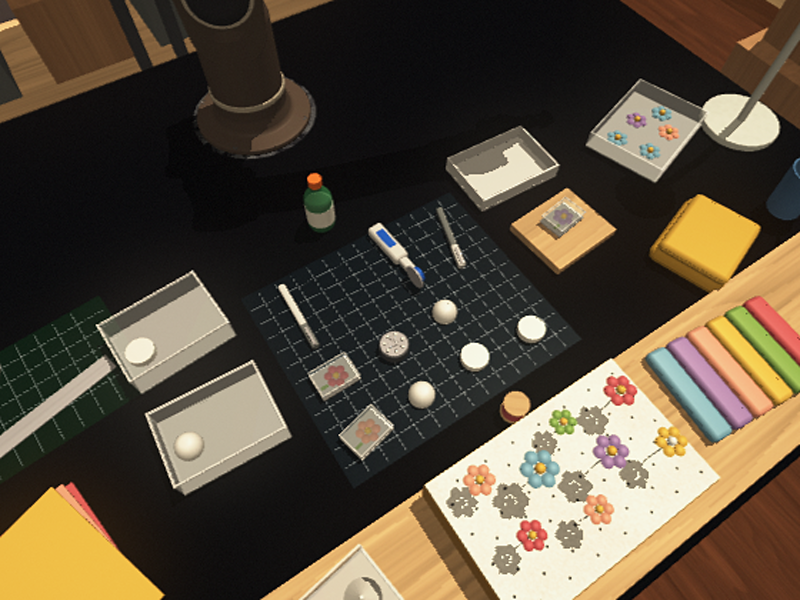

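View pics/side0.png

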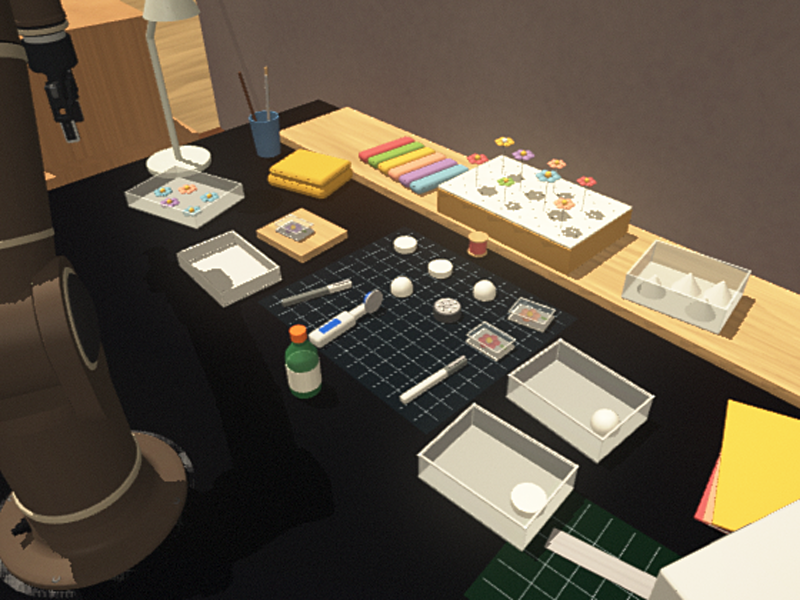

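Scene view (800×600): white pen at about (298,315), grey slim tool at (451,237), cutter (398,255), domes (445,312) and (421,395), discs (475,357) and (531,329), pin dish (394,345), cases (334,376) and (366,431). The base case is on the board at (562,217) and the tray at (503,168). The disc box is at (165,330) and the dome box at (217,428). The side view agrees.

```bash
cat > h.py <<'E'
import numpy as np,cv2,pickle
def ray(f,p):
    K,R,t=f["camera_matrix"],f["R"],f["t"]
    p=np.atleast_2d(np.asarray(p,float))
    d=np.c_[p,np.ones(len(p))]@np.linalg.inv(K).T@R
    return -R.T@t,d
def plane(f,p,z):
    c,d=ray(f,p); s=(z-c[2])/d[:,2]
    return (c+d*s[:,None])[:,:2]
def proj(f,X):
    c=np.atleast_2d(X)@f["R"].T+f["t"]; q=c@f["camera_matrix"].T
    return q[:,:2]/q[:,2:]
def tri(fa,pa,fb,pb):
    A=[];b=[]
    for f,p in((fa,pa),(fb,pb)):
        c,d=ray(f,p); d=d[0]/np.linalg.norm(d[0]); M=np.eye(3)-np.outer(d,d); A.append(M);b.append(M@c)
    return np.linalg.lstsq(np.vstack(A),np.hstack(b),rcond=None)[0]
def rectify(f,z,x0,x1,y0,y1,s=1500):
    "top-down view on plane z: column = (y1-y)*s, row = (x1-x)*s"
    W=np.array([[x1,y1,z],[x1,y0,z],[x0,y0,z],[x0,y1,z]])
    w,h=int((y1-y0)*s),int((x1-x0)*s)
    H=cv2.getPerspectiveTransform(proj(f,W).astype(np.float32),np.float32([[0,0],[w,0],[w,h],[0,h]]))
    return cv2.warpPerspective(f["frame"],H,(w,h),flags=cv2.INTER_CUBIC)
E
python3 - <<'E'
from h import *
S=pickle.load(open("scene.pkl","rb"));D=pickle.load(open("side.pkl","rb"))
P=dict(penW=((298,315),(434,380)),tool=((451,237),(316,293)),domeA=((445,312),(402,287)),domeB=((421,395),(484,290)),discA=((475,357),(440,269)),discB=((531,329),(405,244)),dish=((394,345),(446,309)),caseA=((334,376),(491,341)),caseB=((366,431),(532,314)),base=((562,217),(295,228)),cutter=((398,255),(346,318)),tray=((503,168),(230,268)),discin=((140,351),(528,498)),domein=((188,445),(604,421)))
for k,(a,b) in P.items(): print(k,tri(S,np.array(a)*.7,D,np.array(b)*.7).round(3))
for n,f in(("S",S),("D",D)):
    g=cv2.cvtColor(f["frame"],cv2.COLOR_RGB2HSV)
    m=((g[...,2]>110)&(g[...,1]<110)).astype(np.uint8)
    c,l,st,ce=cv2.connectedComponentsWithStats(m)
    for i in range(1,c):
        if 40<st[i,4]<2500:
            w=plane(f,ce[i],.01)[0]
            if .3<w[0]<.95 and abs(w[1])<.6: print(n,st[i],w.round(3))
E
```

```text
penW [ 0.462 -0.146  0.003]
tool [0.469 0.152 0.002]
domeA [0.587 0.055 0.005]
domeB [ 0.682 -0.056  0.007]
discA [0.676 0.048 0.004]
discB [0.686 0.151 0.006]
dish [ 0.593 -0.047  0.009]
caseA [ 0.586 -0.151  0.007]
caseB [ 0.686 -0.155  0.009]
base [0.552 0.327 0.025]
cutter [0.455 0.051 0.011]
tray [0.397 0.322 0.009]
discin [ 0.391 -0.378  0.012]
domein [ 0.566 -0.373  0.012]
S [ 313   88   79   54 1761] [0.391 0.324]
S [378 138  33  28 491] [0.542 0.342]
S [215 141  19  18 182] [ 0.315 -0.019]
S [306 145  20  42 173] [0.479 0.146]
S [258 156  38  43 321] [0.438 0.051]
S [195 199  28  42 243] [ 0.459 -0.146]
S [303 210  17  17 231] [0.586 0.053]
S [362 221  21  19 307] [0.686 0.15 ]
S [266 232  20  18 275] [ 0.59  -0.046]
S [486 232  22  27  63] [0.864 0.359]
S [ 468  235   60   64 1072] [0.904 0.32 ]
S [322 240  21  20 323] [0.676 0.046]
S [ 453  243   60   65 1115] [0.899 0.279]
S [215 246  38  34 602] [ 0.586 -0.151]
S [   0  250   78   70 1170] [ 0.404 -0.515]
S [286 267  19  19 274] [ 0.682 -0.057]
S [237 283  39  39 768] [ 0.686 -0.154]
S [466 305   8   8  42] [0.935 0.202]
S [ 209  381   74   39 1477] [ 0.84  -0.269]
D [273 107  37  14 127] [0.944 0.384]
D [192 149  28  20 343] [0.566 0.352]
D [ 124  161   73   54 2301] [0.396 0.323]
D [275 165  17  13 173] [0.682 0.148]
D [299 181  18  14 203] [0.672 0.044]
D [273 193  16  15 193] [0.583 0.053]
D [195 195  51  17 187] [0.477 0.144]
D [331 196  16  15 199] [ 0.678 -0.057]
D [216 202  52  41 520] [0.448 0.051]
D [304 208  18  12 170] [ 0.6   -0.042]
D [355 208  34  24 436] [ 0.681 -0.156]
D [326 225  35  28 497] [ 0.582 -0.153]
D [200 245  25  30 413] [ 0.322 -0.005]
D [280 249  47  34 315] [ 0.45  -0.148]
D [493 323  11  42 111] [ 0.553 -0.532]
```

Run:
```python
from h import *
S=pickle.load(open("scene.pkl","rb"));D=pickle.load(open("side.pkl","rb"))
a=rectify(S,.012,.32,.73,-.22,.40,1280)
b=rectify(S,.018,.55,.72,-.22,-.08,2300);c=rectify(D,.018,.55,.72,-.22,-.08,2300)
cv2.imwrite("pics/a.png",a[:,:,::-1]); print(a.shape)
b2=rectify(S,.036,.47,.64,.25,.39,2300)
c2=rectify(D,.036,.47,.64,.25,.39,2300)
m=np.hstack([b,c,]);cv2.imwrite("pics/b.png",cv2.resize(np.vstack([np.hstack([b,c]),np.hstack([b2,c2])]),None,fx=.76,fy=.76)[:,:,::-1])
```

```text
(524, 793, 3)
```

View pics/a.png

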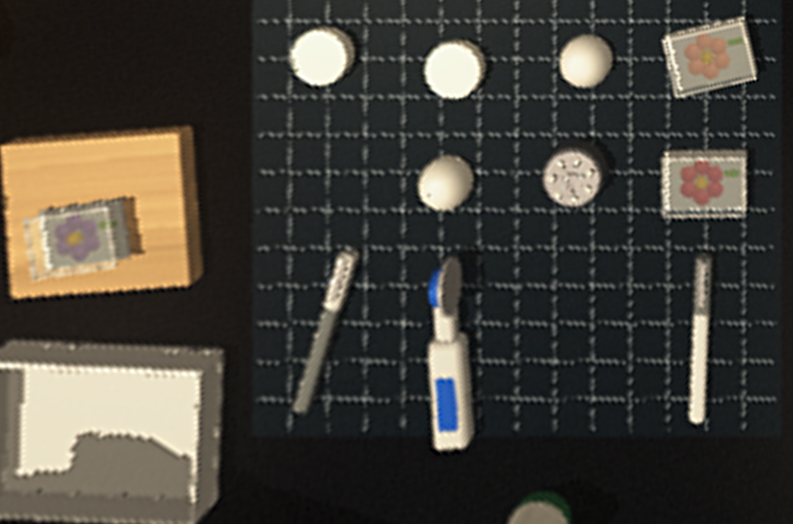

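View pics/b.png

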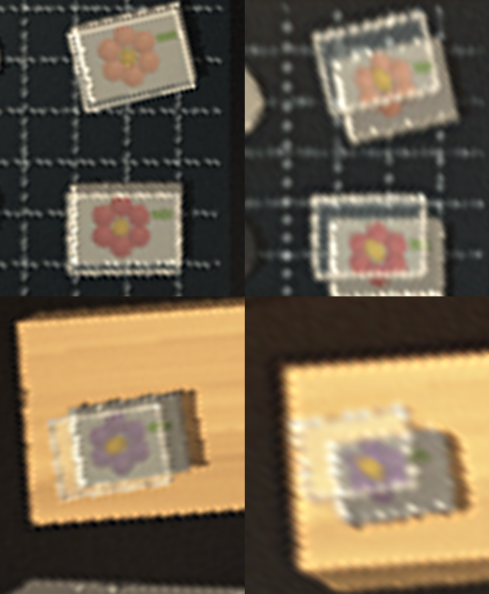

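```bash
cat > plan.py <<'E'
import sys,numpy as np
from scipy.spatial.transform import Rotation as Q
from station import r
s=r.state();p=s["tool_pos"];R=Q.from_quat(s["orientation"]);M=R.as_matrix()
th=np.degrees(np.arctan2(M[1,1],M[0,1]))
print("t",round(s["clock"],2),"pos",p.round(4),"theta",th.round(2),"q7",s["joint_positions"][6].round(2),"open",round(s["opening"],4),"grip",round(float(s["gripper_force"]),1))
a=[float(v) for v in sys.argv[1:]]
for k in range(0,len(a),4):
    x,y,z,t=a[k:k+4];c,n=np.cos(np.radians(t)),np.sin(np.radians(t))
    T=np.array([[-n,c,0],[c,n,0],[0,0,-1]]).T
    turn=(R.inv()*Q.from_matrix(T)).as_rotvec()/(np.pi/2)
    sh=T.T@(np.array([x,y,z])-p)/.25
    print("turn",turn.round(3),"then shift",sh.round(3),"rows>=",np.ceil(np.hypot(*sh[:2])/.16))
    p=np.array([x,y,z]);R=Q.from_matrix(T)
E
python3 - <<'E'
from h import *
S=pickle.load(open("scene.pkl","rb"));D=pickle.load(open("side.pkl","rb"))
B=dict(tray=(.03,[(447,165),(519,128),(559,162),(485,208)],[(178,264),(237,232),(280,268),(222,305)]),
dome=(.045,[(145,413),(255,362),(290,435)],[(507,380),(561,341),(654,401),(599,459)]),
disc=(.045,[(97,325),(194,272),(234,325)],[(418,466),(475,405),(577,468)]))
for k,(z,a,b) in B.items():
    print(k,plane(S,np.array(a)*.7,z).round(3).tolist(),plane(D,np.array(b)*.7,z).round(3).tolist())
E
python3 plan.py .5856 -.1515 .15 0
```

```text
tray [[0.348, 0.227], [0.345, 0.399], [0.453, 0.405], [0.466, 0.224]] [[0.322, 0.369], [0.458, 0.387], [0.447, 0.226], [0.315, 0.206]]
dome [[0.507, -0.401], [0.52, -0.24], [0.644, -0.248]] [[0.505, -0.248], [0.627, -0.252], [0.615, -0.412], [0.479, -0.415]]
disc [[0.337, -0.411], [0.327, -0.252], [0.448, -0.24]] [[0.31, -0.267], [0.437, -0.248], [0.448, -0.405]]
t 0.1 pos [0.2761 0.5602 0.2305] theta 63.77 q7 -0.08 open 0.0854 grip 0.0
turn [-0.001  0.001  0.709] then shift [-2.847  1.238  0.322] rows>= 20.0
```

Request:
drive_tool:
  increments: [0,0,0,0,0,0.071,0.8,0,0,0,0,0,0.071,0.8,0,0,0,0,0,0.071,0.8,0,0,0,0,0,0.071,0.8,0,0,0,0,0,0.071,0.8]
  newtons: 40

```text
clock: 0.52
tool_pos: [0.2761, 0.5603, 0.2308]
orientation: [0.489, 0.873, -0.0, 0.0]
force: [0.5, 0.7, -0.5]
opening: 0.0681
gripper_force: 0.0
```

Request:
drive_tool:
  increments: [0,0,0,0,0,0.071,0.8,0,0,0,0,0,0.071,0.8,0,0,0,0,0,0.071,0.8,0,0,0,0,0,0.071,0.8,0,0,0,0,0,0.071,0.8]

```text
clock: 0.93
tool_pos: [0.2761, 0.5604, 0.2308]
orientation: [0.71, 0.704, -0.0, 0.0]
force: [-1.0, -0.0, -0.6]
opening: 0.0681
gripper_force: 0.0
```

Request:
drive_tool:
  increments: [-0.142,0.062,0.016,0,0,0,0.8,-0.142,0.062,0.016,0,0,0,0.8,-0.142,0.062,0.016,0,0,0,0.8,-0.142,0.062,0.016,0,0,0,0.8,-0.142,0.062,0.016,0,0,0,0.8]

```text
clock: 1.35
tool_pos: [0.3535, 0.381, 0.2108]
orientation: [0.708, 0.706, -0.0, 0.0]
force: [1.7, 0.4, 1.4]
opening: 0.0684
gripper_force: 0.0
```

Request:
drive_tool:
  increments: [-0.142,0.062,0.016,0,0,0,0.8,-0.142,0.062,0.016,0,0,0,0.8,-0.142,0.062,0.016,0,0,0,0.8,-0.142,0.062,0.016,0,0,0,0.8,-0.142,0.062,0.016,0,0,0,0.8]

```text
clock: 1.77
tool_pos: [0.4306, 0.2035, 0.1911]
orientation: [0.708, 0.706, 0.0, -0.0]
force: [1.1, 0.4, -0.0]
opening: 0.0681
gripper_force: 0.0
```

Request:
drive_tool:
  increments: [-0.142,0.062,0.016,0,0,0,0.8,-0.142,0.062,0.016,0,0,0,0.8,-0.142,0.062,0.016,0,0,0,0.8,-0.142,0.062,0.016,0,0,0,0.8,-0.142,0.062,0.016,0,0,0,0.8]

```text
clock: 2.18
tool_pos: [0.5077, 0.0259, 0.171]
orientation: [0.708, 0.706, 0.0, -0.0]
force: [1.0, 0.7, 1.0]
opening: 0.0685
gripper_force: 0.0
```

Request:
drive_tool:
  increments: [-0.142,0.062,0.016,0,0,0,0.8,-0.142,0.062,0.016,0,0,0,0.8,-0.142,0.062,0.016,0,0,0,0.8,-0.142,0.062,0.016,0,0,0,0.8,-0.142,0.062,0.016,0,0,0,0.8]

```text
clock: 2.6
tool_pos: [0.585, -0.1517, 0.1507]
orientation: [0.708, 0.706, -0.0, -0.0]
force: [0.9, 0.3, -0.0]
opening: 0.0681
gripper_force: 0.0
```

```bash
python3 plan.py .5856 -.1515 .004 0
python3 - <<'E'
from station import r
from h import *
f=r.grab_frame("wrist");pickle.dump(f,open("w1.pkl","wb"))
a=rectify(f,.018,.50,.72,-.24,.0,1800);b=cv2.resize(f["frame"],None,fx=.66,fy=.66)
o=np.zeros((max(a.shape[0],b.shape[0]),a.shape[1]+b.shape[1],3),np.uint8);o[:a.shape[0],:a.shape[1]]=a;o[:b.shape[0],a.shape[1]:]=b
print(o.shape);cv2.imwrite("pics/w1.png",o[:,:,::-1])
E
```

```text
t 2.6 pos [ 0.585  -0.1517  0.1507] theta -0.11 q7 0.42 open 0.0681 grip 0.0
turn [-0.    -0.    -0.001] then shift [0.001 0.003 0.587] rows>= 1.0
(395, 802, 3)
```

View pics/w1.png

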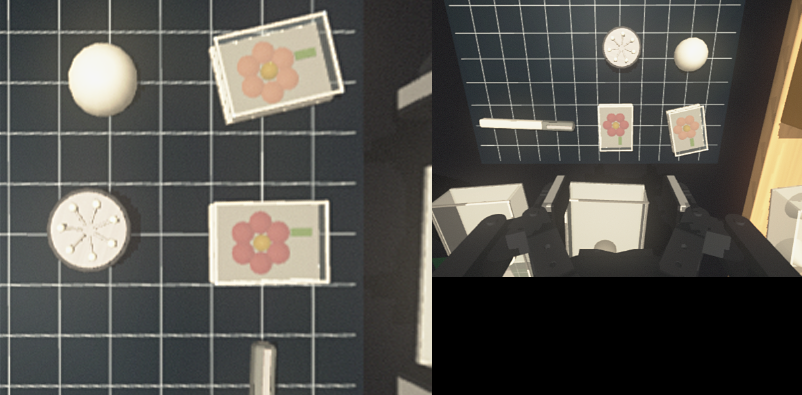

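Wrist view (left half rectified at 1800 px/m): case A spans columns 209–329 and rows 201–284. Its centre is therefore about (0.585, -0.150), which matches the other views. Case B is at (276,68), turned about 13°.

Request:
drive_tool:
  increments: [0.001,0.001,0.146,0,0,0,0.8,0.001,0.001,0.146,0,0,0,0.8,0.001,0,0.146,0,0,0,0.8,0,0,0.146,0,0,0,0.8,0,0,0,0,0,0,0.8]

```text
clock: 3.07
tool_pos: [0.5801, -0.1477, -0.0017]
orientation: [0.708, 0.706, -0.003, -0.005]
force: [-0.7, 0.5, -1.1]
opening: 0.0685
gripper_force: 0.0
```

Request:
drive_tool:
  increments: [0,0,0,0,0,0,0,0,0,0,0,0,0,0,0,0,0,0,0,0,0,0,0,0,0,0,0,0,0,0,0,0,0,0,0]
  newtons: 40

```text
clock: 3.48
tool_pos: [0.5864, -0.1494, 0.0072]
orientation: [0.708, 0.706, 0.001, 0.001]
force: [-0.3, -0.5, -1.7]
opening: 0.0449
gripper_force: 41.2
```

Request:
drive_tool:
  increments: [0,0,-0.12,0,0,0,0,0,0,-0.12,0,0,0,0,0,0,-0.12,0,0,0,0,0,0,-0.06,0,0,0,0,0,0,0,0,0,0,0]

```text
clock: 3.9
tool_pos: [0.5877, -0.1501, 0.1153]
orientation: [0.708, 0.706, 0.003, 0.003]
force: [0.4, 0.1, -0.1]
opening: 0.0447
gripper_force: 41.4
```

```bash
python3 plan.py .551 .327 .11 8.3 .551 .327 .043 8.3
```

```text
t 3.9 pos [ 0.5877 -0.1501  0.1153] theta -0.14 q7 0.44 open 0.0447 grip 41.4
turn [ 0.005  0.001 -0.094] then shift [1.909 0.13  0.021] rows>= 12.0
turn [0. 0. 0.] then shift [0.    0.    0.268] rows>= 0.0
```

Request:
drive_tool:
  increments: [0,0,-0.04,0,0,-0.047,0,0,0,-0.04,0,0,-0.047,0,0.14,0.01,-0.02,0,0,0,0,0.16,0.011,0,0,0,0,0,0.16,0.011,0,0,0,0,0]

```text
clock: 4.32
tool_pos: [0.5761, -0.034, 0.1356]
orientation: [0.655, 0.756, 0.0, 0.0]
force: [0.8, 1.0, -0.6]
opening: 0.045
gripper_force: 41.4
```

Request:
drive_tool:
  increments: [0.16,0.011,0,0,0,0,0,0.16,0.011,0,0,0,0,0,0.16,0.011,0,0,0,0,0,0.16,0.011,0,0,0,0,0,0.16,0.011,0,0,0,0,0]

```text
clock: 4.73
tool_pos: [0.5602, 0.1676, 0.1352]
orientation: [0.654, 0.757, 0.0, -0.0]
force: [0.9, 0.1, -1.2]
opening: 0.045
gripper_force: 41.4
```

Request:
drive_tool:
  increments: [0.14,0.011,0,0,0,0,0,0.1,0.01,0,0,0,0,0,0.06,0,0,0,0,0,0,0,0,0,0,0,0,0,0,0,0,0,0,0,0]

```text
clock: 5.15
tool_pos: [0.555, 0.2401, 0.135]
orientation: [0.654, 0.757, -0.0, 0.0]
force: [0.5, -0.8, -1.4]
opening: 0.0448
gripper_force: 41.4
```

```bash
python3 plan.py .551 .327 .11 8.3 .551 .327 .042 8.3
python3 - <<'E'
from station import r
from h import *
f=r.grab_frame("wrist");pickle.dump(f,open("w2.pkl","wb"))
a=rectify(f,.036,.45,.65,.24,.42,2200);b=cv2.resize(f["frame"],None,fx=.66,fy=.66)
o=np.zeros((max(a.shape[0],b.shape[0]),a.shape[1]+b.shape[1],3),np.uint8);o[:a.shape[0],:a.shape[1]]=a;o[:b.shape[0],a.shape[1]:]=b
print(o.shape,a.shape);cv2.imwrite("pics/w2.png",o[:,:,::-1])
E
```

```text
t 5.15 pos [0.555  0.2401 0.135 ] theta 8.38 q7 -0.13 open 0.0448 grip 41.4
turn [-0.     0.001  0.001] then shift [0.346 0.034 0.1  ] rows>= 3.0
turn [0. 0. 0.] then shift [0.    0.    0.272] rows>= 0.0
(440, 766, 3) (440, 396, 3)
```

View pics/w2.png

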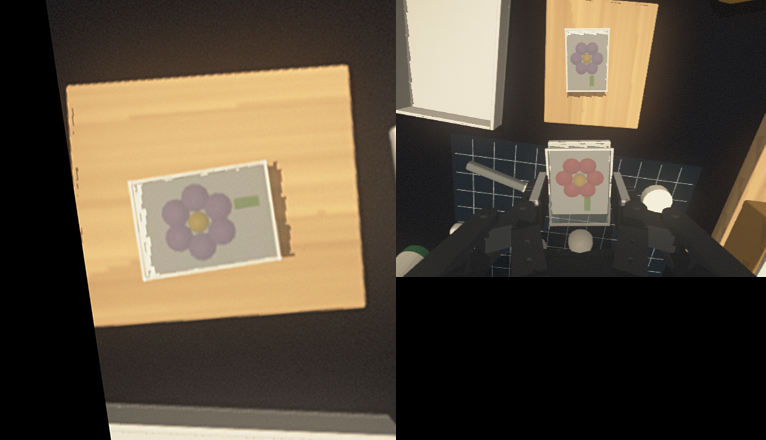

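Wrist view: the base case's top corners are at (128,182), (266,161), (281,259) and (146,280). That puts its centre at (0.550, 0.327), turned 8.7°. The held case shows in the thumbnail, with its top at about (546–612, 149–224).

```bash
python3 - <<'E'
from h import *
f=pickle.load(open("w2.pkl","rb"))
q=(np.array([(546,149),(612,149),(610,224),(548,224)])-[396,0])/.66
w=plane(f,q,.1483);print(w.round(4),w.mean(0))
a=rectify(f,.1483,.50,.61,.17,.31,2800);print(a.shape)
cv2.imwrite("pics/w2h.png",a[:,:,::-1])
E
python3 plan.py .55 .327 .11 8.7 .55 .327 .042 8.7
```

```text
[[0.5287 0.2681]
 [0.5714 0.2744]
 [0.5818 0.2149]
 [0.536  0.2081]] [0.55446998 0.24140397]
(307, 391, 3)
t 5.2 pos [0.5555 0.2387 0.1351] theta 8.26 q7 -0.13 open 0.0445 grip 41.4
turn [-0.     0.001 -0.005] then shift [0.353 0.032 0.1  ] rows>= 3.0
turn [0. 0. 0.] then shift [0.    0.    0.272] rows>= 0.0
```

View pics/w2h.png

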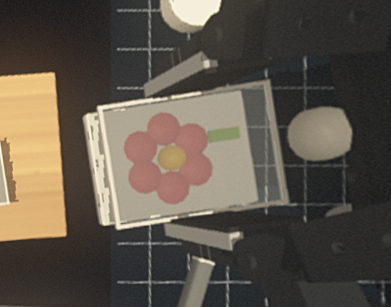

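Request:
drive_tool:
  increments: [0.12,0.01,0,0,0,-0.004,0,0.12,0.01,0,0,0,0,0,0.07,0.008,0,0,0,0,0,0.038,0.004,0,0,0,0,0,0,0,0,0,0,0,0]

```text
clock: 5.62
tool_pos: [0.5501, 0.3287, 0.135]
orientation: [0.651, 0.759, -0.0, -0.0]
force: [-0.4, 0.3, -1.0]
opening: 0.0448
gripper_force: 41.4
```

Request:
drive_tool:
  increments: [0,0,0.1,0,0,0,0,0,0,0.12,0,0,0,0,0,0,0.08,0,0,0,0,0,0,0.04,0,0,0,0,0,0,0.01,0,0,0,0]

```text
clock: 6.03
tool_pos: [0.5499, 0.3247, 0.0459]
orientation: [0.652, 0.758, -0.002, 0.0]
force: [-0.5, 0.3, -0.6]
opening: 0.045
gripper_force: 27.0
```

Request:
drive_tool:
  increments: [0,0,0,0,0,0,0,0,0,0,0,0,0,0,0,0,0.01,0,0,0,0,0,0,0.008,0,0,0,0,0,0,0,0,0,0,0]

```text
clock: 6.45
tool_pos: [0.5505, 0.3279, 0.0437]
orientation: [0.651, 0.759, 0.0, 0.0]
force: [-0.1, 0.0, -0.4]
opening: 0.0444
gripper_force: 46.6
```

```bash
python3 plan.py .5503 .3257 .042 8.7;python3 - <<'E'
from station import r
print(r.state()["force"])
E
```

```text
t 6.45 pos [0.5505 0.3279 0.0437] theta 8.7 q7 -0.22 open 0.0444 grip 46.6
turn [ 0. -0.  0.] then shift [-0.009 -0.002  0.007] rows>= 1.0
[-0.11053343  0.04437437 -0.39827578]
```

Request:
drive_tool:
  increments: [-0.006,-0.002,0,0,0,0,0,0,0,0.006,0,0,0,0,0,0,0.006,0,0,0,0,0,0,0,0,0,0,0]

```text
clock: 6.78
tool_pos: [0.5503, 0.3262, 0.043]
orientation: [0.652, 0.759, 0.001, -0.0]
force: [-7.7, -4.4, 21.8]
opening: 0.0449
gripper_force: 49.0
```

```bash
python3 plan.py .5503 .3257 .042 8.7;python3 - <<'E'
from station import r
from h import *
print(r.state()["force"])
for n in("scene","side"):
    f=r.grab_frame(n);pickle.dump(f,open(n+"1.pkl","wb"))
    c=proj(f,[.55,.327,.04])[0].astype(int);a=f["frame"][c[1]-45:c[1]+45,c[0]-60:c[0]+60]
    cv2.imwrite("pics/%s1.png"%n,cv2.resize(a,None,fx=5,fy=5,interpolation=cv2.INTER_CUBIC)[:,:,::-1]);print(c)
E
```

```text
t 6.78 pos [0.5503 0.3262 0.043 ] theta 8.68 q7 -0.21 open 0.0449 grip 49.0
turn [ 0.    -0.001 -0.   ] then shift [-0.002 -0.     0.004] rows>= 1.0
[-7.7143087  -4.42174691 21.80528136]
[394 147]
[204 155]
```

View pics/scene1.png

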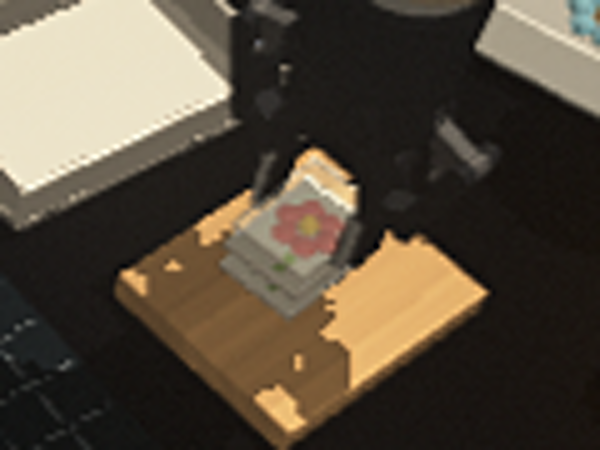

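Scene crop: the red case sits on the base case at about (310,230), pads around it, and contact reads 22 N. I'm releasing and checking.

Request:
drive_tool:
  increments: [0,0,-0.003,0,0,0,0.6,0,0,0,0,0,0,0.7,0,0,0,0,0,0,0.8,0,0,-0.04,0,0,0,0.8,0,0,-0.1,0,0,0,0.8]

```text
clock: 7.3
tool_pos: [0.5479, 0.325, 0.0734]
orientation: [0.651, 0.759, -0.003, -0.001]
force: [-0.4, -0.1, 0.4]
opening: 0.0687
gripper_force: 0.0
```

Request:
drive_tool:
  increments: [0,0,-0.12,0,0,0,0.8,0,0,-0.12,0,0,0,0.8,-0.14,0,-0.06,0,0,0,0.8,-0.14,0,0,0,0,0,0.8,-0.08,0,0,0,0,0,0.8]

```text
clock: 7.72
tool_pos: [0.5652, 0.2334, 0.1533]
orientation: [0.652, 0.758, 0.001, 0.001]
force: [0.0, -1.2, 0.4]
opening: 0.0682
gripper_force: 0.0
```

Request:
drive_tool:
  increments: [-0.03,0,0,0,0,0,0.8,0,0,0,0,0,0,0.8,0,0,0,0,0,0,0.8]

```text
clock: 7.97
tool_pos: [0.5646, 0.2307, 0.1512]
orientation: [0.651, 0.759, 0.0, -0.0]
force: [-0.5, 0.2, 0.4]
opening: 0.0686
gripper_force: 0.0
```

```bash
python3 plan.py .6835 -.1545 .15 13 .6835 -.1545 .005 13
python3 - <<'E'
from station import r
from h import *
f=r.grab_frame("wrist");pickle.dump(f,open("w3.pkl","wb"))
a=rectify(f,.054,.47,.63,.26,.40,2500);b=rectify(f,.036,.47,.63,.26,.40,2500)
cv2.imwrite("pics/w3.png",np.hstack([a,b])[:,:,::-1])
E
```

```text
t 7.97 pos [0.5646 0.2307 0.1512] theta 8.69 q7 -0.11 open 0.0686 grip 0.0
turn [-0.    -0.001 -0.048] then shift [-1.608  0.117  0.005] rows>= 11.0
turn [0. 0. 0.] then shift [0.   0.   0.58] rows>= 0.0
```

View pics/w3.png

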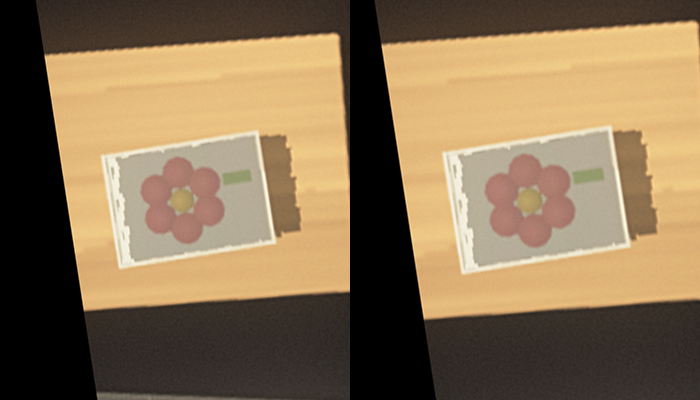

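Wrist check: the red case's top corners are (102,156), (259,131), (275,242) and (120,268). That gives (0.550, 0.3245) at 9°, flush with the base. Next is case B.

Request:
drive_tool:
  increments: [0,0,0,0,0,-0.048,0.8,-0.12,0.01,0,0,0,0,0.8,-0.16,0.012,0,0,0,0,0.8,-0.16,0.012,0,0,0,0,0.8,-0.16,0.012,0,0,0,0,0.8]

```text
clock: 8.43
tool_pos: [0.61, 0.0876, 0.1507]
orientation: [0.621, 0.784, 0.0, -0.0]
force: [0.7, -0.0, 0.7]
opening: 0.0679
gripper_force: 0.0
```

Request:
drive_tool:
  increments: [-0.16,0.012,0,0,0,0,0.8,-0.16,0.012,0,0,0,0,0.8,-0.16,0.012,0,0,0,0,0.8,-0.16,0.012,0,0,0,0,0.8,-0.16,0.012,0,0,0,0,0.8]

```text
clock: 8.85
tool_pos: [0.6704, -0.1044, 0.1505]
orientation: [0.621, 0.784, 0.0, -0.0]
force: [0.6, -0.1, -0.8]
opening: 0.0683
gripper_force: 0.0
```

Request:
drive_tool:
  increments: [-0.14,0.009,0,0,0,0,0.8,-0.068,0,0,0,0,0,0.8,0,0,0,0,0,0,0.8,0,0,0,0,0,0,0.8]

```text
clock: 9.18
tool_pos: [0.6836, -0.1548, 0.1501]
orientation: [0.622, 0.783, -0.0, -0.001]
force: [0.1, 1.1, 0.1]
opening: 0.0685
gripper_force: 0.0
```

```bash
python3 plan.py .6835 -.1545 .005 13 .6835 -.1545 .10 9
python3 - <<'E'
from station import r
from h import *
f=r.grab_frame("wrist");pickle.dump(f,open("w4.pkl","wb"))
a=rectify(f,.018,.62,.74,-.23,-.08,2500)
cv2.imwrite("pics/w4.png",a[:,:,::-1])
E
```

```text
t 9.18 pos [ 0.6836 -0.1548  0.1501] theta 13.0 q7 0.6 open 0.0685 grip 0.0
turn [-0.001 -0.001  0.   ] then shift [ 0.001 -0.     0.58 ] rows>= 1.0
turn [0.    0.    0.044] then shift [ 0.    0.   -0.38] rows>= 0.0
```

View pics/w4.png

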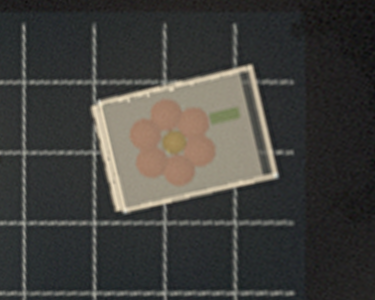

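Case B's corners are (93,106), (252,66), (277,177) and (124,212), so it is at (0.684, -0.155), turned 13.5°, directly below the tool. Grasping.

Request:
drive_tool:
  increments: [0,0.001,0.12,0,0,-0.005,0.8,0,0,0.16,0,0,0,0.8,0,0,0.15,0,0,0,0.8,0,0,0.1,0,0,0,0.8,0,0,0.05,0,0,0,0.8]

```text
clock: 9.65
tool_pos: [0.6816, -0.1508, 0.0017]
orientation: [0.618, 0.786, -0.001, -0.003]
force: [-0.7, -0.3, 0.3]
opening: 0.0681
gripper_force: 0.0
```

Request:
drive_tool:
  increments: [0,0,0,0,0,0,0.8,0,0,0,0,0,0,0,0,0,0,0,0,0,0,0,0,0,0,0,0,0,0,0,0,0,0,0,0]
  newtons: 40

```text
clock: 10.07
tool_pos: [0.6852, -0.1554, 0.0085]
orientation: [0.619, 0.785, 0.001, 0.002]
force: [0.8, 1.2, 5.7]
opening: 0.0447
gripper_force: 41.8
```

Request:
drive_tool:
  increments: [0,0,0,0,0,0,0,0,0,-0.08,0,0,0,0,0,0,-0.16,0,0,0,0,0,0,-0.16,0,0,0,0,0,0,-0.1,0,0,0.049,0]

```text
clock: 10.48
tool_pos: [0.6848, -0.1564, 0.136]
orientation: [0.649, 0.761, 0.001, 0.002]
force: [0.4, -0.8, 0.5]
opening: 0.0446
gripper_force: 41.3
```

Request:
drive_tool:
  increments: [0,0,0,0,0,0,0,0,0,0,0,0,0,0]

```text
clock: 10.65
tool_pos: [0.6847, -0.1558, 0.1339]
orientation: [0.649, 0.761, 0.001, 0.002]
force: [-0.7, 0.1, -1.3]
opening: 0.0447
gripper_force: 41.3
```

```bash
python3 plan.py .55 .326 .13 8.8 .55 .326 .06 8.8
```

```text
t 10.65 pos [ 0.6847 -0.1558  0.1339] theta 9.05 q7 0.55 open 0.0447 grip 41.3
turn [0.003 0.001 0.003] then shift [ 1.987 -0.238  0.015] rows>= 13.0
turn [0. 0. 0.] then shift [0.   0.   0.28] rows>= 0.0
```

Request:
drive_tool:
  increments: [0.1,-0.012,0,0,0,0.003,0,0.16,-0.019,0,0,0,0,0,0.16,-0.019,0,0,0,0,0,0.16,-0.019,0,0,0,0,0,0.16,-0.019,0,0,0,0,0]

```text
clock: 11.07
tool_pos: [0.6316, 0.0256, 0.1295]
orientation: [0.651, 0.759, -0.001, -0.001]
force: [0.9, 0.7, 0.0]
opening: 0.0448
gripper_force: 41.2
```

Request:
drive_tool:
  increments: [0.16,-0.019,0,0,0,0,0,0.16,-0.019,0,0,0,0,0,0.16,-0.019,0,0,0,0,0,0.16,-0.019,0,0,0,0,0,0.16,-0.019,0,0,0,0,0]

```text
clock: 11.48
tool_pos: [0.5776, 0.2195, 0.1298]
orientation: [0.651, 0.759, -0.001, -0.0]
force: [0.6, 1.2, -0.4]
opening: 0.0446
gripper_force: 41.2
```

Request:
drive_tool:
  increments: [0.16,-0.019,0,0,0,0,0,0.16,-0.019,0,0,0,0,0,0.09,-0.012,0,0,0,0,0,0.037,-0.005,0,0,0,0,0,0,0,0,0,0,0,0]

```text
clock: 11.9
tool_pos: [0.5465, 0.3294, 0.1295]
orientation: [0.649, 0.761, -0.001, -0.001]
force: [-0.4, -1.0, -0.8]
opening: 0.0443
gripper_force: 41.2
```

Request:
drive_tool:
  increments: [0,0,0,0,0,0,0]

```text
clock: 11.98
tool_pos: [0.5485, 0.3252, 0.1301]
orientation: [0.651, 0.759, -0.001, 0.0]
force: [-0.1, -0.5, -0.4]
opening: 0.0445
gripper_force: 41.2
```

```bash
python3 plan.py .55 .326 .063 8.8
```

```text
t 11.98 pos [0.5485 0.3252 0.1301] theta 8.8 q7 -0.24 open 0.0445 grip 41.2
turn [-0.001  0.001  0.   ] then shift [0.002 0.006 0.268] rows>= 1.0
```

Request:
drive_tool:
  increments: [0.001,0.004,0.02,0,0,0,0,0,0,0.1,0,0,0,0,0,0,0.08,0,0,0,0,0,0,0.04,0,0,0,0,0,0,0.02,0,0,0,0]

```text
clock: 12.4
tool_pos: [0.5496, 0.3242, 0.0641]
orientation: [0.652, 0.758, -0.002, -0.0]
force: [-0.2, 0.6, 0.0]
opening: 0.0445
gripper_force: 41.2
```

Request:
drive_tool:
  increments: [0,0,0,0,0,0,0,0,0,0,0,0,0,0,0,0,0,0,0,0,0]

```text
clock: 12.65
tool_pos: [0.5507, 0.3268, 0.0672]
orientation: [0.651, 0.759, 0.001, 0.0]
force: [-0.5, -0.0, -1.6]
opening: 0.0446
gripper_force: 41.2
```

```bash
python3 plan.py .55 .326 .063 8.8
python3 - <<'E'
from station import r
print(r.state()["force"])
E
```

```text
t 12.65 pos [0.5507 0.3268 0.0672] theta 8.75 q7 -0.21 open 0.0446 grip 41.2
turn [ 0.001 -0.    -0.001] then shift [-0.003 -0.003  0.017] rows>= 1.0
[-0.46197579 -0.01299287 -1.57381276]
```

Request:
drive_tool:
  increments: [-0.003,-0.003,0.008,0,0,0,0,0,0,0.008,0,0,0,0,0,0,0.004,0,0,0,0,0,0,0,0,0,0,0,0,0,0,0,0,0,0]

```text
clock: 13.07
tool_pos: [0.5495, 0.3261, 0.0624]
orientation: [0.651, 0.759, 0.001, 0.0]
force: [-2.2, -1.5, 8.4]
opening: 0.0447
gripper_force: 42.2
```

Request:
drive_tool:
  increments: [0,0,0.008,0,0,0,0,0,0,0,0,0,0,0,0,0,0,0,0,0,0]

```text
clock: 13.32
tool_pos: [0.5495, 0.3262, 0.0623]
orientation: [0.651, 0.759, 0.001, -0.0]
force: [-8.3, -3.8, 23.8]
opening: 0.0448
gripper_force: 43.8
```

Request:
drive_tool:
  increments: [0,0,-0.004,0,0,0,0.6,0,0,0,0,0,0,0.7,0,0,0,0,0,0,0.75,0,0,-0.04,0,0,0,0.75,0,0,-0.1,0,0,0,0.75]

```text
clock: 13.73
tool_pos: [0.547, 0.3249, 0.0924]
orientation: [0.651, 0.759, -0.003, -0.001]
force: [-0.7, 0.0, 0.3]
opening: 0.0639
gripper_force: 0.0
```

Request:
drive_tool:
  increments: [0,0,-0.12,0,0,0,0.75,0,0,-0.08,0,0,0,0.75,-0.14,0,-0.02,0,0,0,0.75,-0.14,0,0,0,0,0,0.75,-0.08,0,0,0,0,0,0.75]

```text
clock: 14.15
tool_pos: [0.5639, 0.2331, 0.1515]
orientation: [0.652, 0.758, 0.0, 0.001]
force: [0.2, -1.4, -0.6]
opening: 0.0641
gripper_force: 0.0
```

Request:
drive_tool:
  increments: [-0.03,0,0,0,0,0,0.75,0,0,0,0,0,0,0.75,0,0,0,0,0,0,0.75]

```text
clock: 14.4
tool_pos: [0.5639, 0.2305, 0.1503]
orientation: [0.651, 0.759, 0.0, -0.0]
force: [-0.4, 1.1, -1.5]
opening: 0.0636
gripper_force: 0.0
```

```bash
python3 plan.py .585 .054 .12 -45 .585 .054 .003 -45
python3 - <<'E'
from station import r
from h import *
f=r.grab_frame("wrist");pickle.dump(f,open("w5.pkl","wb"))
a=rectify(f,.072,.48,.62,.27,.38,2500)
s=r.grab_frame("scene");d=r.grab_frame("side");pickle.dump((s,d),open("sd2.pkl","wb"))
b=rectify(s,.012,.32,.73,-.22,.40,840)
c=rectify(d,.072,.48,.62,.27,.38,2500)
o=np.zeros((350+344,550,3),np.uint8);o[:350,:275]=a;o[:350,275:]=c;o[350:,:b.shape[1]]=b[:,:550]
cv2.imwrite("pics/w5.png",cv2.resize(o,None,fx=.86,fy=.86)[:,:,::-1]);print(a.shape,b.shape)
E
```

```text
t 14.4 pos [0.5639 0.2305 0.1503] theta 8.78 q7 -0.1 open 0.0636 grip 0.0
turn [-0.    -0.001  0.598] then shift [-0.44   0.559  0.121] rows>= 5.0
turn [0. 0. 0.] then shift [0.    0.    0.468] rows>= 0.0Traceback (most recent call last):
  File "<stdin>", line 8, in <module>
ValueError: could not broadcast input array from shape (350,274,3) into shape (350,275,3)
```

```bash
cat > pile.py <<'E'
from h import *
def rect(fn,z,x0=.48,x1=.62,y0=.26,y1=.40):
    f=pickle.load(open(fn,"rb"));a=rectify(f,z,x0,x1,y0,y1,2500)
    g=cv2.cvtColor(a,cv2.COLOR_RGB2HSV);m=((g[...,1]<75)&(g[...,2]>90)).astype(np.uint8)
    m=cv2.morphologyEx(m,cv2.MORPH_CLOSE,np.ones((25,25),np.uint8))
    c=max(cv2.findContours(m,0,2)[0],key=cv2.contourArea);(u,v),s,t=cv2.minAreaRect(c)
    print(fn,round(x1-v/2500,4),round(y1-u/2500,4),(np.array(s)/2.5).round(1),round(t,1))
if __name__=="__main__":
    rect("w2.pkl",.036);rect("w3.pkl",.054);rect("w5.pkl",.072)
E
python3 pile.py
```

```text
w2.pkl 0.5499 0.3272 [46.2 63.9] 81.2
w3.pkl 0.5504 0.3247 [46.  63.9] 80.9
w5.pkl 0.5494 0.326 [46.2 63.8] 81.4
```

Request:
drive_tool:
  increments: [0,0,0,0,0,0.075,0.75,0,0,0,0,0,0.075,0.75,0,0,0,0,0,0.075,0.75,0,0,0,0,0,0.075,0.75]
  newtons: 22

```text
clock: 14.88
tool_pos: [0.5635, 0.2312, 0.1498]
orientation: [0.811, 0.585, -0.0, -0.0]
force: [0.2, 0.1, 0.5]
opening: 0.0642
gripper_force: 0.0
```

Request:
drive_tool:
  increments: [0,0,0,0,0,0.075,0.75,0,0,0,0,0,0.075,0.75,0,0,0,0,0,0.075,0.75,0,0,0,0,0,0.073,0.75]

```text
clock: 15.22
tool_pos: [0.5636, 0.2314, 0.1498]
orientation: [0.925, 0.381, -0.0, -0.0]
force: [-0.1, -0.2, -0.0]
opening: 0.0638
gripper_force: 0.0
```

Request:
drive_tool:
  increments: [-0.06,0.08,0.02,0,0,0,0.75,-0.12,0.15,0.03,0,0,0,0.75,-0.12,0.15,0.03,0,0,0,0.75,-0.08,0.11,0.02,0,0,0,0.75,-0.06,0.07,0.02,0,0,0,0.75]

```text
clock: 15.63
tool_pos: [0.584, 0.0638, 0.122]
orientation: [0.924, 0.382, -0.0, 0.001]
force: [-0.9, 0.2, 0.9]
opening: 0.0639
gripper_force: 0.0
```

Request:
drive_tool:
  increments: [0,0,0,0,0,0,0.75,0,0,0,0,0,0,0.75]

```text
clock: 15.8
tool_pos: [0.5836, 0.066, 0.1218]
orientation: [0.924, 0.382, -0.0, -0.0]
force: [0.1, 1.2, 0.4]
opening: 0.0642
gripper_force: 0.0
```

```bash
cat > foam.py <<'E'
from h import *
def foam(f,z=.01,pr=True):
    g=cv2.cvtColor(f["frame"],cv2.COLOR_RGB2HSV);m=((g[...,2]>150)&(g[...,1]<75)).astype(np.uint8)
    c,l,st,ce=cv2.connectedComponentsWithStats(m);o=[]
    for i in range(1,c):
        w=plane(f,ce[i],z)[0]
        if st[i,4]>100 and .35<w[0]<.8 and -.25<w[1]<.22:
            o.append((w.round(4).tolist(),int(st[i,4]),st[i,2:4].tolist()))
    return o
if __name__=="__main__":
    from station import r
    import sys
    for n in sys.argv[1:]:
        for k in foam(r.grab_frame(n)):print(n,*k)
E
python3 foam.py wrist scene side; python3 plan.py .585 .054 .003 -45
```

```text
wrist [0.6703, 0.1465] 4874 [291, 194]
wrist [0.6741, 0.0468] 2782 [78, 62]
wrist [0.5847, 0.055] 1774 [62, 54]
wrist [0.5149, 0.0905] 222 [103, 102]
wrist [0.4769, 0.146] 1727 [126, 74]
wrist [0.6799, -0.0539] 1951 [54, 47]
wrist [0.5004, 0.0373] 283 [31, 47]
wrist [0.4975, 0.0551] 282 [17, 36]
scene [0.4367, 0.0516] 274 [37, 40]
scene [0.5862, 0.0571] 156 [15, 14]
scene [0.685, 0.1517] 265 [20, 17]
scene [0.6747, 0.047] 288 [21, 18]
scene [0.6807, -0.0547] 226 [17, 17]
side [0.6823, 0.148] 158 [16, 12]
side [0.6716, 0.0437] 183 [17, 13]
side [0.5822, 0.0527] 171 [15, 14]
side [0.6784, -0.0574] 183 [16, 15]
side [0.4343, 0.0524] 274 [40, 31]
t 15.95 pos [0.5836 0.0688 0.122 ] theta -44.87 q7 -0.61 open 0.0643 grip 0.0
turn [-0.    -0.     0.001] then shift [-0.038  0.046  0.476] rows>= 1.0
```

Request:
drive_tool:
  increments: [-0.036,0.044,0.02,0,0,0,0.75,0,0,0,0,0,0,0.75,0,0,0,0,0,0,0.75]

```text
clock: 16.2
tool_pos: [0.5849, 0.0533, 0.1171]
orientation: [0.924, 0.383, -0.0, -0.0]
force: [0.3, 0.3, -0.3]
opening: 0.0643
gripper_force: 0.0
```

```bash
python3 plan.py .585 .055 .004 -45
```

```text
t 16.2 pos [0.5849 0.0533 0.1171] theta -45.0 q7 -0.58 open 0.0643 grip 0.0
turn [-0.  0. -0.] then shift [ 0.005 -0.005  0.453] rows>= 1.0
```

Request:
drive_tool:
  increments: [0.005,-0.005,0.1,0,0,0,0.75,0,0,0.14,0,0,0,0.75,0,0,0.12,0,0,0,0.75,0,0,0.06,0,0,0,0.75,0,0,0.03,0,0,0,0.75]
  newtons: 22

```text
clock: 16.62
tool_pos: [0.5834, 0.0557, 0.0023]
orientation: [0.924, 0.383, -0.002, -0.001]
force: [-0.8, 0.2, 0.7]
opening: 0.0641
gripper_force: 0.0
```

Request:
drive_tool:
  increments: [0,0,0,0,0,0,0.75,0,0,0,0,0,0,0.65,0,0,0,0,0,0,0.55,0,0,0,0,0,0,0.5,0,0,0,0,0,0,0.45]

```text
clock: 17.03
tool_pos: [0.586, 0.0544, 0.0062]
orientation: [0.924, 0.382, 0.001, 0.0]
force: [-0.6, 0.3, 7.7]
opening: 0.0386
gripper_force: 10.5
```

Request:
drive_tool:
  increments: [0,0,0,0,0,0,0.4,0,0,0,0,0,0,0.35,0,0,0,0,0,0,0.3,0,0,-0.04,0,0,0,0.3,0,0,-0.1,0,0,0,0.3]

```text
clock: 17.45
tool_pos: [0.5832, 0.0541, 0.0386]
orientation: [0.924, 0.382, -0.002, -0.0]
force: [-0.6, 0.5, -0.4]
opening: 0.0376
gripper_force: 22.2
```

Request:
drive_tool:
  increments: [0,0,-0.14,0,0,0,0.3,0,0,-0.14,0,0,0,0.3,0,0,-0.04,0,0,0,0.3]

```text
clock: 17.7
tool_pos: [0.5876, 0.0536, 0.1255]
orientation: [0.924, 0.382, 0.003, 0.001]
force: [1.9, 1.0, -0.9]
opening: 0.0377
gripper_force: 22.2
```

```bash
python3 plan.py .567 -.278 .12 0 .567 -.278 .014 0
```

```text
t 17.7 pos [0.5876 0.0536 0.1255] theta -45.1 q7 -0.59 open 0.0377 grip 22.2
turn [ 0.004 -0.003 -0.501] then shift [-1.326 -0.082  0.022] rows>= 9.0
turn [0. 0. 0.] then shift [0.    0.    0.424] rows>= 0.0
```

Request:
drive_tool:
  increments: [0,0,0,0,0,-0.0715,0.3,0,0,0,0,0,-0.0715,0.3,0,0,0,0,0,-0.0715,0.3,0,0,0,0,0,-0.0715,0.3]

```text
clock: 18.03
tool_pos: [0.5851, 0.0542, 0.1207]
orientation: [0.814, 0.581, 0.001, 0.0]
force: [0.1, 0.1, -0.6]
opening: 0.0379
gripper_force: 22.2
```

Request:
drive_tool:
  increments: [0,0,0,0,0,-0.0715,0.3,0,0,0,0,0,-0.0715,0.3,0,0,0,0,0,-0.0715,0.3,-0.1,-0.008,0,0,0,0,0.3,-0.16,-0.008,0,0,0,0,0.3]

```text
clock: 18.45
tool_pos: [0.5815, -0.0066, 0.1202]
orientation: [0.704, 0.71, 0.001, -0.001]
force: [1.1, -0.8, -0.4]
opening: 0.0375
gripper_force: 22.2
```

Request:
drive_tool:
  increments: [-0.16,-0.008,0,0,0,0,0.3,-0.16,-0.008,0,0,0,0,0.3,-0.16,-0.008,0,0,0,0,0.3,-0.16,-0.008,0,0,0,0,0.3,-0.16,-0.008,0,0,0,0,0.3]

```text
clock: 18.87
tool_pos: [0.5707, -0.2129, 0.1206]
orientation: [0.707, 0.707, 0.0, 0.0]
force: [1.7, 0.5, -0.3]
opening: 0.0381
gripper_force: 22.2
```

Request:
drive_tool:
  increments: [-0.16,-0.008,0,0,0,0,0.3,-0.08,-0.008,0,0,0,0,0.3,-0.026,-0.008,0,0,0,0,0.3,0,0,0,0,0,0,0.3,0,0,0,0,0,0,0.3]

```text
clock: 19.28
tool_pos: [0.5651, -0.2765, 0.1199]
orientation: [0.707, 0.707, 0.0, -0.0]
force: [-0.1, 0.7, 0.5]
opening: 0.0377
gripper_force: 22.2
```

```bash
python3 plan.py .567 -.278 .016 0
python3 - <<'E'
from station import r
from h import *
f=r.grab_frame("wrist");cv2.imwrite("pics/w6.png",f["frame"][:,:,::-1]);pickle.dump(f,open("w6.pkl","wb"))
s=r.grab_frame("scene");pickle.dump(s,open("s6.pkl","wb"))
a=rectify(s,.045,.30,.66,-.43,-.22,1150)
b=cv2.resize(f["frame"],(552,414));b=np.vstack([b,b[:1]])[:a.shape[0]]
h=min(a.shape[0],b.shape[0]);cv2.imwrite("pics/w6.png",np.hstack([a[:h],b[:h]])[:,:,::-1]);print(a.shape)
E
```

```text
t 19.28 pos [ 0.5651 -0.2765  0.1199] theta -0.0 q7 0.65 open 0.0377 grip 22.2
turn [ 0.    -0.001 -0.   ] then shift [-0.006  0.008  0.416] rows>= 1.0
(414, 241, 3)
```

View pics/w6.png

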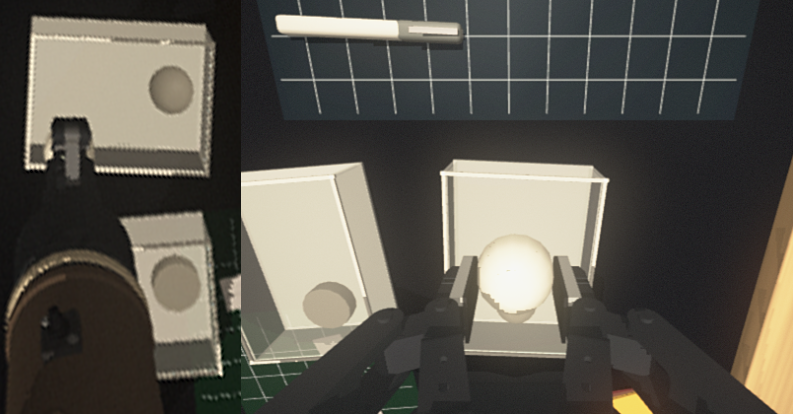

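Wrist and scene views: the dome box rim spans x 0.51–0.627 and y -0.40 to -0.246, and the held dome is over its free end. Lowering and releasing.

Request:
drive_tool:
  increments: [-0.006,0.008,0.1,0,0,0,0.3,0,0,0.12,0,0,0,0.3,0,0,0.1,0,0,0,0.3,0,0,0.06,0,0,0,0.3,0,0,0.03,0,0,0,0.3]

```text
clock: 19.8
tool_pos: [0.5665, -0.2759, 0.0147]
orientation: [0.706, 0.708, -0.0, -0.002]
force: [-0.1, -0.2, 0.4]
opening: 0.0379
gripper_force: 22.2
```

Request:
drive_tool:
  increments: [0,0,0,0,0,0,0.3,0,0,0,0,0,0,0.45,0,0,0,0,0,0,0.55,0,0,0,0,0,0,0.6,0,0,-0.05,0,0,0,0.6]

```text
clock: 20.22
tool_pos: [0.5663, -0.2782, 0.0292]
orientation: [0.707, 0.707, -0.0, -0.001]
force: [-1.1, 0.3, 0.7]
opening: 0.0512
gripper_force: 0.0
```

Request:
drive_tool:
  increments: [0,0,-0.12,0,0,0,0.6,0,0,-0.16,0,0,0,0.7,0,0,-0.08,0,0,0,0.75,0,0,0,0,0,0,0.75]

```text
clock: 20.55
tool_pos: [0.5699, -0.2809, 0.1267]
orientation: [0.707, 0.707, 0.002, 0.004]
force: [1.0, -0.6, -0.2]
opening: 0.0638
gripper_force: 0.0
```

```bash
python3 foam.py scene side; python3 plan.py .6805 -.055 .12 0 .6805 -.055 .006 0
```

```text
scene [0.4366, 0.0516] 274 [37, 40]
scene [0.4419, -0.1458] 153 [19, 29]
scene [0.685, 0.1518] 266 [20, 17]
scene [0.5896, -0.046] 246 [20, 17]
scene [0.6747, 0.047] 288 [21, 18]
scene [0.6809, -0.0547] 228 [17, 17]
side [0.6822, 0.1479] 166 [17, 13]
side [0.6718, 0.0439] 192 [17, 14]
side [0.4816, 0.142] 159 [49, 17]
side [0.6781, -0.0573] 191 [16, 15]
side [0.5999, -0.0416] 162 [18, 11]
side [0.4325, 0.0492] 397 [40, 31]
side [0.4463, -0.1478] 282 [46, 33]
t 20.65 pos [ 0.5678 -0.2792  0.122 ] theta 0.0 q7 0.65 open 0.0641 grip 0.0
turn [0.002 0.    0.   ] then shift [0.897 0.451 0.008] rows>= 7.0
turn [0. 0. 0.] then shift [0.    0.    0.456] rows>= 0.0
```

Request:
drive_tool:
  increments: [0.08,0.04,0,0,0,0,0.75,0.14,0.07,0,0,0,0,0.75,0.14,0.07,0,0,0,0,0.75,0.14,0.07,0,0,0,0,0.75,0.14,0.07,0,0,0,0,0.75]
  newtons: 22

```text
clock: 21.07
tool_pos: [0.6467, -0.1171, 0.1188]
orientation: [0.707, 0.707, -0.0, -0.001]
force: [1.1, -0.5, -0.1]
opening: 0.0644
gripper_force: 0.0
```

Request:
drive_tool:
  increments: [0.14,0.07,0,0,0,0,0.75,0.08,0.04,0,0,0,0,0.75,0.037,0.017,0,0,0,0,0.75,0,0,0,0,0,0,0.75,0,0,0,0,0,0,0.75]

```text
clock: 21.48
tool_pos: [0.6778, -0.0558, 0.1189]
orientation: [0.707, 0.707, -0.001, -0.0]
force: [-0.7, -1.0, -0.5]
opening: 0.0638
gripper_force: 0.0
```

```bash
python3 plan.py .6795 -.056 .006 0
```

```text
t 21.48 pos [ 0.6778 -0.0558  0.1189] theta -0.01 q7 0.27 open 0.0638 grip 0.0
turn [-0.001  0.001 -0.   ] then shift [-0.001  0.007  0.452] rows>= 1.0
```

Request:
drive_tool:
  increments: [0,0.006,0.1,0,0,0,0.75,0,0,0.14,0,0,0,0.75,0,0,0.12,0,0,0,0.75,0,0,0.06,0,0,0,0.75,0,0,0.03,0,0,0,0.75]
  newtons: 22

```text
clock: 21.9
tool_pos: [0.6778, -0.0574, 0.0047]
orientation: [0.708, 0.706, -0.002, -0.001]
force: [-0.4, -0.4, 0.8]
opening: 0.0641
gripper_force: 0.0
```

Request:
drive_tool:
  increments: [0,0,0,0,0,0,0.75,0,0,0,0,0,0,0.65,0,0,0,0,0,0,0.55,0,0,0,0,0,0,0.5,0,0,0,0,0,0,0.45]

```text
clock: 22.32
tool_pos: [0.6809, -0.0548, 0.0088]
orientation: [0.707, 0.707, 0.001, 0.001]
force: [-0.7, -1.4, 3.7]
opening: 0.0384
gripper_force: 2.1
```

Request:
drive_tool:
  increments: [0,0,0,0,0,0,0.4,0,0,0,0,0,0,0.35,0,0,0,0,0,0,0.3,0,0,-0.04,0,0,0,0.3,0,0,-0.1,0,0,0,0.3]

```text
clock: 22.73
tool_pos: [0.6782, -0.0541, 0.0403]
orientation: [0.707, 0.707, -0.002, -0.002]
force: [-0.7, 1.1, -0.1]
opening: 0.0365
gripper_force: 21.3
```

Request:
drive_tool:
  increments: [0,0,-0.14,0,0,0,0.3,0,0,-0.14,0,0,0,0.3,0,0,-0.04,0,0,0,0.3,0,0,0,0,0,0,0.3]

```text
clock: 23.07
tool_pos: [0.6828, -0.055, 0.1274]
orientation: [0.707, 0.707, 0.003, 0.003]
force: [0.8, -0.3, 0.3]
opening: 0.0368
gripper_force: 21.3
```

```bash
python3 plan.py .567 -.323 .12 0 .567 -.323 .016 0
```

```text
t 23.07 pos [ 0.6828 -0.055   0.1274] theta 0.01 q7 0.27 open 0.0368 grip 21.3
turn [ 0.005 -0.     0.   ] then shift [-1.072 -0.463  0.03 ] rows>= 8.0
turn [0. 0. 0.] then shift [0.    0.    0.416] rows>= 0.0
```

Request:
drive_tool:
  increments: [-0.08,-0.035,0,0,0,0,0.3,-0.14,-0.06,0,0,0,0,0.3,-0.14,-0.06,0,0,0,0,0.3,-0.14,-0.06,0,0,0,0,0.3,-0.14,-0.06,0,0,0,0,0.3]

```text
clock: 23.48
tool_pos: [0.6103, -0.2156, 0.1216]
orientation: [0.707, 0.707, -0.0, -0.0]
force: [0.3, -0.3, 0.3]
opening: 0.0372
gripper_force: 21.3
```

Request:
drive_tool:
  increments: [-0.14,-0.06,0,0,0,0,0.3,-0.14,-0.06,0,0,0,0,0.3,-0.1,-0.04,0,0,0,0,0.3,-0.052,-0.02,0,0,0,0,0.3,0,0,0,0,0,0,0.3]

```text
clock: 23.9
tool_pos: [0.564, -0.3267, 0.122]
orientation: [0.709, 0.705, -0.001, 0.0]
force: [-0.5, -0.3, 0.7]
opening: 0.0367
gripper_force: 21.3
```

Request:
drive_tool:
  increments: [0,0,0,0,0,0,0.3]

```text
clock: 23.98
tool_pos: [0.5665, -0.3222, 0.1217]
orientation: [0.707, 0.707, 0.0, -0.0]
force: [0.9, 0.4, 0.1]
opening: 0.0368
gripper_force: 21.3
```

```bash
python3 plan.py .567 -.322 .016 0
```

```text
t 23.98 pos [ 0.5665 -0.3222  0.1217] theta -0.05 q7 0.71 open 0.0368 grip 21.3
turn [-0.    -0.001 -0.001] then shift [0.001 0.002 0.423] rows>= 1.0
```

Request:
drive_tool:
  increments: [-0.012,0,0.1,0,0,0,0.3,0,0,0.12,0,0,0,0.3,0,0,0.1,0,0,0,0.3,0,0,0.06,0,0,0,0.3,0,0,0.03,0,0,0,0.3]

```text
clock: 24.4
tool_pos: [0.5668, -0.3214, 0.0165]
orientation: [0.706, 0.708, 0.0, -0.002]
force: [0.6, 0.0, -0.6]
opening: 0.0365
gripper_force: 21.3
```

Request:
drive_tool:
  increments: [0,0,0,0,0,0,0.3,0,0,0,0,0,0,0.45,0,0,0,0,0,0,0.55,0,0,0,0,0,0,0.6,0,0,-0.05,0,0,0,0.6]

```text
clock: 24.82
tool_pos: [0.5659, -0.3249, 0.0316]
orientation: [0.707, 0.707, -0.0, -0.001]
force: [-0.8, 0.3, -0.5]
opening: 0.0514
gripper_force: 0.0
```

Request:
drive_tool:
  increments: [0,0,-0.12,0,0,0,0.6,0,0,-0.16,0,0,0,0.7,0,0,-0.08,0,0,0,0.78,0,0,0,0,0,0,0.78]

```text
clock: 25.15
tool_pos: [0.5693, -0.328, 0.1296]
orientation: [0.707, 0.707, 0.002, 0.005]
force: [0.1, -0.6, 0.1]
opening: 0.0664
gripper_force: 0.0
```

```bash
python3 foam.py scene side; python3 plan.py .673 .0455 .12 0 .673 .0455 .006 0
```

```text
scene [0.4363, 0.0516] 272 [37, 40]
scene [0.4417, -0.1458] 152 [19, 29]
scene [0.685, 0.1518] 266 [20, 17]
scene [0.5897, -0.0459] 245 [20, 17]
scene [0.6747, 0.047] 288 [21, 18]
side [0.6824, 0.1482] 164 [17, 12]
side [0.6716, 0.0438] 188 [17, 14]
side [0.4833, 0.1416] 146 [49, 16]
side [0.6, -0.0416] 159 [18, 11]
side [0.4332, 0.0521] 325 [40, 31]
side [0.4468, -0.1467] 242 [45, 33]
t 25.25 pos [ 0.5673 -0.3261  0.1246] theta -0.0 q7 0.72 open 0.0668 grip 0.0
turn [ 0.002  0.001 -0.   ] then shift [1.486 0.423 0.019] rows>= 10.0
turn [0. 0. 0.] then shift [0.    0.    0.456] rows>= 0.0
```

Request:
drive_tool:
  increments: [0.09,0.025,0,0,0,0,0.78,0.15,0.043,0,0,0,0,0.78,0.15,0.043,0,0,0,0,0.78,0.15,0.043,0,0,0,0,0.78,0.15,0.043,0,0,0,0,0.78]

```text
clock: 25.67
tool_pos: [0.6151, -0.1513, 0.1213]
orientation: [0.707, 0.707, -0.0, -0.001]
force: [1.5, -0.0, -0.1]
opening: 0.0666
gripper_force: 0.0
```

Request:
drive_tool:
  increments: [0.15,0.043,0,0,0,0,0.78,0.15,0.043,0,0,0,0,0.78,0.15,0.043,0,0,0,0,0.78,0.15,0.043,0,0,0,0,0.78,0.13,0.037,0,0,0,0,0.78]

```text
clock: 26.08
tool_pos: [0.6675, 0.0327, 0.1211]
orientation: [0.707, 0.708, -0.0, -0.001]
force: [0.9, 0.4, 0.3]
opening: 0.067
gripper_force: 0.0
```

Request:
drive_tool:
  increments: [0.066,0.017,0,0,0,0,0.78,0,0,0,0,0,0,0.78,0,0,0,0,0,0,0.78]

```text
clock: 26.33
tool_pos: [0.6715, 0.0466, 0.1211]
orientation: [0.706, 0.708, -0.001, -0.0]
force: [-0.7, -0.4, 0.8]
opening: 0.0667
gripper_force: 0.0
```

```bash
python3 plan.py .673 .0455 .006 0
```

```text
t 26.33 pos [0.6715 0.0466 0.1211] theta 0.12 q7 0.12 open 0.0667 grip 0.0
turn [-0.001  0.     0.001] then shift [-0.004  0.006  0.46 ] rows>= 1.0
```

Request:
drive_tool:
  increments: [-0.003,0.005,0.1,0,0,0,0.78,0,0,0.14,0,0,0,0.78,0,0,0.12,0,0,0,0.78,0,0,0.07,0,0,0,0.78,0,0,0.03,0,0,0,0.78]
  newtons: 22

```text
clock: 26.75
tool_pos: [0.6707, 0.0418, 0.0038]
orientation: [0.708, 0.706, -0.003, -0.001]
force: [-0.9, -0.7, 0.3]
opening: 0.0668
gripper_force: 0.0
```

Request:
drive_tool:
  increments: [0,0,0,0,0,0,0.78,0,0,0,0,0,0,0.68,0,0,0,0,0,0,0.58,0,0,0,0,0,0,0.53,0,0,0,0,0,0,0.48]

```text
clock: 27.17
tool_pos: [0.6746, 0.0448, 0.0092]
orientation: [0.707, 0.707, 0.001, 0.001]
force: [-1.1, -0.4, 4.5]
opening: 0.0421
gripper_force: 21.6
```

Request:
drive_tool:
  increments: [0,0,0,0,0,0,0.43,0,0,0,0,0,0,0.38,0,0,0,0,0,0,0.33,0,0,-0.04,0,0,0,0.33,0,0,-0.1,0,0,0,0.33]

```text
clock: 27.58
tool_pos: [0.6715, 0.0453, 0.0407]
orientation: [0.707, 0.707, -0.002, -0.001]
force: [0.2, 0.1, 0.0]
opening: 0.042
gripper_force: 22.4
```

Request:
drive_tool:
  increments: [0,0,-0.14,0,0,0,0.33,0,0,-0.14,0,0,0,0.33,0,0,-0.04,0,0,0,0.33,0,0,0,0,0,0,0.33]

```text
clock: 27.92
tool_pos: [0.6761, 0.0451, 0.1276]
orientation: [0.707, 0.707, 0.003, 0.002]
force: [0.4, -0.3, -0.2]
opening: 0.0423
gripper_force: 22.4
```

```bash
python3 plan.py .39 -.278 .12 0 .39 -.278 .016 0
```

```text
t 27.92 pos [0.6761 0.0451 0.1276] theta 0.01 q7 0.12 open 0.0423 grip 22.4
turn [ 0.005 -0.001  0.   ] then shift [-1.293 -1.144  0.031] rows>= 11.0
turn [0. 0. 0.] then shift [0.    0.    0.416] rows>= 0.0
```

Request:
drive_tool:
  increments: [-0.06,-0.052,0,0,0,0,0.33,-0.12,-0.105,0,0,0,0,0.33,-0.12,-0.105,0,0,0,0,0.33,-0.12,-0.105,0,0,0,0,0.33,-0.12,-0.105,0,0,0,0,0.33]

```text
clock: 28.33
tool_pos: [0.5536, -0.0907, 0.1218]
orientation: [0.707, 0.707, -0.0, -0.0]
force: [0.6, -1.0, -1.1]
opening: 0.0421
gripper_force: 22.4
```

Request:
drive_tool:
  increments: [-0.12,-0.105,0,0,0,0,0.33,-0.12,-0.105,0,0,0,0,0.33,-0.12,-0.105,0,0,0,0,0.33,-0.12,-0.105,0,0,0,0,0.33,-0.12,-0.105,0,0,0,0,0.33]

```text
clock: 28.75
tool_pos: [0.4225, -0.2407, 0.1221]
orientation: [0.707, 0.707, 0.0, -0.0]
force: [0.5, -1.3, 0.4]
opening: 0.0417
gripper_force: 22.4
```

Request:
drive_tool:
  increments: [-0.1,-0.09,0,0,0,0,0.33,-0.053,-0.047,0,0,0,0,0.33,0,0,0,0,0,0,0.33,0,0,0,0,0,0,0.33]

```text
clock: 29.08
tool_pos: [0.3892, -0.2786, 0.1221]
orientation: [0.708, 0.706, 0.0, -0.0]
force: [0.3, -0.1, 0.4]
opening: 0.0419
gripper_force: 22.4
```

```bash
python3 plan.py .39 -.278 .016 0
```

```text
t 29.08 pos [ 0.3892 -0.2786  0.1221] theta -0.15 q7 0.77 open 0.0419 grip 22.4
turn [ 0.    -0.    -0.002] then shift [0.003 0.003 0.425] rows>= 1.0
```

Request:
drive_tool:
  increments: [-0.004,-0.016,0.1,0,0,0,0.33,0,0,0.12,0,0,0,0.33,0,0,0.1,0,0,0,0.33,0,0,0.06,0,0,0,0.33,0,0,0.03,0,0,0,0.33]

```text
clock: 29.5
tool_pos: [0.3859, -0.2771, 0.0174]
orientation: [0.706, 0.708, -0.0, -0.002]
force: [0.4, 0.3, 0.3]
opening: 0.0418
gripper_force: 22.4
```

Request:
drive_tool:
  increments: [0,0,0,0,0,0,0.33,0,0,0,0,0,0,0.5,0,0,0,0,0,0,0.58,0,0,0,0,0,0,0.62,0,0,-0.05,0,0,0,0.62]

```text
clock: 29.92
tool_pos: [0.3858, -0.2786, 0.0319]
orientation: [0.707, 0.707, -0.0, -0.001]
force: [1.0, 1.1, 0.2]
opening: 0.0531
gripper_force: 0.0
```

Request:
drive_tool:
  increments: [0,0,-0.12,0,0,0,0.62,0,0,-0.16,0,0,0,0.7,0,0,-0.08,0,0,0,0.78,0,0,0,0,0,0,0.78]

```text
clock: 30.25
tool_pos: [0.3885, -0.2809, 0.1271]
orientation: [0.707, 0.707, 0.002, 0.004]
force: [1.2, 0.1, -0.3]
opening: 0.0668
gripper_force: 0.0
```

```bash
python3 foam.py scene side; python3 plan.py .6835 .150 .12 0 .6835 .150 .006 0
```

```text
scene [0.4365, 0.0516] 273 [37, 40]
scene [0.4416, -0.1458] 153 [19, 29]
scene [0.685, 0.1517] 265 [20, 17]
scene [0.5897, -0.0461] 247 [20, 17]
side [0.6822, 0.1479] 166 [17, 13]
side [0.4818, 0.142] 159 [49, 17]
side [0.4361, 0.0501] 414 [49, 40]
side [0.4197, -0.1472] 147 [21, 17]
t 30.35 pos [ 0.387  -0.2792  0.1236] theta 0.04 q7 0.79 open 0.0666 grip 0.0
turn [0.002 0.    0.   ] then shift [1.717 1.186 0.014] rows>= 14.0
turn [0. 0. 0.] then shift [0.    0.    0.456] rows>= 0.0
```

Request:
drive_tool:
  increments: [0.065,0.045,0,0,0,0,0.78,0.13,0.09,0,0,0,0,0.78,0.13,0.09,0,0,0,0,0.78,0.13,0.09,0,0,0,0,0.78,0.13,0.09,0,0,0,0,0.78]

```text
clock: 30.77
tool_pos: [0.4873, -0.1311, 0.1213]
orientation: [0.707, 0.707, -0.0, -0.001]
force: [0.7, -0.8, 0.2]
opening: 0.0664
gripper_force: 0.0
```

Request:
drive_tool:
  increments: [0.13,0.09,0,0,0,0,0.78,0.13,0.09,0,0,0,0,0.78,0.13,0.09,0,0,0,0,0.78,0.13,0.09,0,0,0,0,0.78,0.13,0.09,0,0,0,0,0.78]

```text
clock: 31.18
tool_pos: [0.5997, 0.0316, 0.1209]
orientation: [0.707, 0.707, -0.001, -0.001]
force: [0.4, -1.2, 0.3]
opening: 0.0667
gripper_force: 0.0
```

Request:
drive_tool:
  increments: [0.13,0.09,0,0,0,0,0.78,0.13,0.09,0,0,0,0,0.78,0.13,0.09,0,0,0,0,0.78,0.06,0.041,0,0,0,0,0.78,0.032,0.02,0,0,0,0,0.78]

```text
clock: 31.6
tool_pos: [0.6825, 0.1544, 0.1198]
orientation: [0.705, 0.709, -0.0, -0.001]
force: [-0.7, 1.1, 0.2]
opening: 0.0666
gripper_force: 0.0
```

Request:
drive_tool:
  increments: [0,0,0,0,0,0,0.78,0,0,0,0,0,0,0.78]

```text
clock: 31.77
tool_pos: [0.6815, 0.1486, 0.121]
orientation: [0.707, 0.707, -0.001, -0.0]
force: [0.5, -0.8, -0.1]
opening: 0.0662
gripper_force: 0.0
```

```bash
python3 plan.py .6835 .150 .006 0
```

```text
t 31.77 pos [0.6815 0.1486 0.121 ] theta -0.03 q7 -0.03 open 0.0662 grip 0.0
turn [-0.001  0.001 -0.   ] then shift [0.005 0.008 0.46 ] rows>= 1.0
```

Request:
drive_tool:
  increments: [0.003,0.006,0.1,0,0,0,0.78,0,0,0.14,0,0,0,0.78,0,0,0.12,0,0,0,0.78,0,0,0.07,0,0,0,0.78,0,0,0.03,0,0,0,0.78]
  newtons: 22

```text
clock: 32.18
tool_pos: [0.6812, 0.1476, 0.0041]
orientation: [0.708, 0.706, -0.003, -0.001]
force: [-0.4, -0.2, -0.1]
opening: 0.0667
gripper_force: 0.0
```

Request:
drive_tool:
  increments: [0,0,0,0,0,0,0.78,0,0,0,0,0,0,0.68,0,0,0,0,0,0,0.58,0,0,0,0,0,0,0.53,0,0,0,0,0,0,0.48]

```text
clock: 32.6
tool_pos: [0.6851, 0.1508, 0.0094]
orientation: [0.707, 0.707, 0.001, 0.001]
force: [-0.7, -0.2, 5.6]
opening: 0.0419
gripper_force: 21.5
```

Request:
drive_tool:
  increments: [0,0,0,0,0,0,0.43,0,0,0,0,0,0,0.38,0,0,0,0,0,0,0.33,0,0,-0.04,0,0,0,0.33,0,0,-0.1,0,0,0,0.33]

```text
clock: 33.02
tool_pos: [0.6819, 0.1507, 0.0405]
orientation: [0.707, 0.707, -0.002, -0.001]
force: [-0.4, -0.6, 0.3]
opening: 0.0417
gripper_force: 22.4
```

Request:
drive_tool:
  increments: [0,0,-0.14,0,0,0,0.33,0,0,-0.14,0,0,0,0.33,0,0,-0.04,0,0,0,0.33,0,0,0,0,0,0,0.33]

```text
clock: 33.35
tool_pos: [0.6866, 0.1512, 0.1278]
orientation: [0.707, 0.707, 0.004, 0.002]
force: [0.3, 0.0, -1.1]
opening: 0.0421
gripper_force: 22.4
```

```bash
python3 plan.py .388 -.33 .12 0 .388 -.33 .016 0
```

```text
t 33.35 pos [0.6866 0.1512 0.1278] theta 0.01 q7 -0.03 open 0.0421 grip 22.4
turn [ 0.005 -0.002  0.   ] then shift [-1.925 -1.194  0.031] rows>= 15.0
turn [0. 0. 0.] then shift [0.    0.    0.416] rows>= 0.0
```

Request:
drive_tool:
  increments: [-0.066,-0.04,0,0,0,0,0.33,-0.133,-0.082,0,0,0,0,0.33,-0.133,-0.082,0,0,0,0,0.33,-0.133,-0.082,0,0,0,0,0.33,-0.133,-0.082,0,0,0,0,0.33]

```text
clock: 33.77
tool_pos: [0.5903, 0.0002, 0.1218]
orientation: [0.707, 0.707, -0.0, -0.0]
force: [1.0, -0.7, -0.3]
opening: 0.0419
gripper_force: 22.4
```

Request:
drive_tool:
  increments: [-0.133,-0.082,0,0,0,0,0.33,-0.133,-0.082,0,0,0,0,0.33,-0.133,-0.082,0,0,0,0,0.33,-0.133,-0.082,0,0,0,0,0.33,-0.133,-0.082,0,0,0,0,0.33]

```text
clock: 34.18
tool_pos: [0.4879, -0.1659, 0.122]
orientation: [0.707, 0.707, 0.0, -0.0]
force: [1.2, 0.2, -0.2]
opening: 0.0417
gripper_force: 22.4
```

Request:
drive_tool:
  increments: [-0.133,-0.082,0,0,0,0,0.33,-0.133,-0.082,0,0,0,0,0.33,-0.133,-0.082,0,0,0,0,0.33,-0.133,-0.082,0,0,0,0,0.33,-0.08,-0.05,0,0,0,0,0.33]

```text
clock: 34.6
tool_pos: [0.392, -0.3211, 0.1223]
orientation: [0.708, 0.706, -0.001, 0.0]
force: [0.6, -1.1, -0.7]
opening: 0.0421
gripper_force: 22.4
```

Request:
drive_tool:
  increments: [-0.045,-0.028,0,0,0,0,0.33,0,0,0,0,0,0,0.33,0,0,0,0,0,0,0.33]

```text
clock: 34.85
tool_pos: [0.3875, -0.3293, 0.122]
orientation: [0.708, 0.706, 0.0, -0.0]
force: [0.5, 0.1, 0.2]
opening: 0.0419
gripper_force: 22.4
```

```bash
python3 plan.py .387 -.329 .016 0
```

```text
t 34.85 pos [ 0.3875 -0.3293  0.122 ] theta -0.1 q7 0.88 open 0.0419 grip 22.4
turn [-0.    -0.    -0.001] then shift [ 0.001 -0.002  0.424] rows>= 1.0
```

Release disc B, then turn toward the white pen.

Request:
drive_tool:
  increments: [0,0,0.1,0,0,0,0.33,0,0,0.12,0,0,0,0.33,0,0,0.1,0,0,0,0.33,0,0,0.06,0,0,0,0.33,0,0,0.03,0,0,0,0.33]

```text
clock: 35.27
tool_pos: [0.388, -0.3265, 0.0173]
orientation: [0.706, 0.708, -0.0, -0.002]
force: [0.7, 0.3, -0.5]
opening: 0.0418
gripper_force: 22.4
```

Request:
drive_tool:
  increments: [0,0,0,0,0,0,0.33,0,0,0,0,0,0,0.5,0,0,0,0,0,0,0.58,0,0,0,0,0,0,0.62,0,0,-0.05,0,0,0,0.62]

```text
clock: 35.68
tool_pos: [0.3878, -0.3286, 0.0318]
orientation: [0.707, 0.707, -0.0, -0.001]
force: [0.3, -0.0, 0.0]
opening: 0.0528
gripper_force: 0.0
```

Request:
drive_tool:
  increments: [0,0,-0.12,0,0,0,0.5,0,0,-0.16,0,0,0,0.45,0,0,-0.08,0,0,0,0.45,0,0,0,0,0,0,0.45]

```text
clock: 36.02
tool_pos: [0.3903, -0.3312, 0.1274]
orientation: [0.707, 0.707, 0.001, 0.004]
force: [0.7, 0.2, -0.8]
opening: 0.0387
gripper_force: 0.0
```

```bash
cat > pens.py <<'E'
from h import *
from station import r
import sys
for n in sys.argv[1:]:
    f=r.grab_frame(n);pickle.dump(f,open("p_%s.pkl"%n,"wb"))
    for nm,(x0,x1,y0,y1) in dict(W=(.36,.56,-.21,-.08),G=(.36,.56,.085,.21)).items():
        a=rectify(f,.010,x0,x1,y0,y1,2500);g=cv2.cvtColor(a,cv2.COLOR_RGB2GRAY)
        m=cv2.morphologyEx((g>85).astype(np.uint8),cv2.MORPH_OPEN,np.ones((13,13),np.uint8))
        c=cv2.findContours(m,0,2)[0]
        if not c: print(n,nm,"none");continue
        c=max(c,key=cv2.contourArea);(u,v),s,t=cv2.minAreaRect(c)
        print(n,nm,round(x1-v/2500,4),round(y1-u/2500,4),(np.array(s)/2.5).round(1),round(t,1))
E
python3 pens.py scene side; python3 plan.py .465 -.147 .12 -92
```

```text
scene W 0.4616 -0.1462 [ 13.2 127.4] 2.1
scene G 0.4693 0.1487 [ 15.9 131.5] 17.0
side W 0.4602 -0.1489 [ 19.8 136.4] 2.1
side G 0.4643 0.1444 [ 29.2 135.7] 15.7
t 36.12 pos [ 0.3889 -0.3293  0.1236] theta 0.03 q7 0.89 open 0.039 grip 0.0
turn [ 2.000e-03 -1.000e-03  1.023e+00] then shift [ 0.279 -0.739  0.015] rows>= 5.0
```

Request:
drive_tool:
  increments: [0,0,0,0,0,0.073,0.45,0,0,0,0,0,0.073,0.45,0,0,0,0,0,0.073,0.45,0,0,0,0,0,0.073,0.45,0,0,0,0,0,0.073,0.45]

```text
clock: 36.53
tool_pos: [0.3874, -0.3287, 0.1212]
orientation: [0.88, 0.476, -0.0, -0.001]
force: [0.6, 0.9, -0.1]
opening: 0.0386
gripper_force: 0.0
```

Request:
drive_tool:
  increments: [0,0,0,0,0,0.073,0.45,0,0,0,0,0,0.073,0.45,0,0,0,0,0,0.073,0.45,0,0,0,0,0,0.073,0.45,0,0,0,0,0,0.073,0.45]

```text
clock: 36.95
tool_pos: [0.3874, -0.3286, 0.1212]
orientation: [0.978, 0.208, -0.001, -0.001]
force: [-0.6, 0.7, -0.3]
opening: 0.0384
gripper_force: 0.0
```

Request:
drive_tool:
  increments: [0,0,0,0,0,0.073,0.45,0,0,0,0,0,0.073,0.45,0,0,0,0,0,0.073,0.45,0,0,0,0,0,0.073,0.45,0.045,-0.12,0,0,0,0,0.45]

```text
clock: 37.37
tool_pos: [0.3976, -0.3039, 0.122]
orientation: [1.0, -0.024, -0.001, 0.002]
force: [0.6, -0.3, -0.4]
opening: 0.0386
gripper_force: 0.0
```

Request:
drive_tool:
  increments: [0.05,-0.14,0,0,0,0,0.45,0.05,-0.14,0,0,0,0,0.45,0.05,-0.14,0,0,0,0,0.45,0.05,-0.13,0,0,0,0,0.45,0.025,-0.069,0,0,0,0,0.45]

```text
clock: 37.78
tool_pos: [0.4626, -0.1424, 0.1209]
orientation: [1.0, -0.015, -0.001, -0.001]
force: [-0.5, 0.1, -0.2]
opening: 0.0386
gripper_force: 0.0
```

Request:
drive_tool:
  increments: [0,0,0,0,0,0,0.45,0,0,0,0,0,0,0.45]

```text
clock: 37.95
tool_pos: [0.4616, -0.1457, 0.1213]
orientation: [1.0, -0.016, -0.001, 0.0]
force: [-0.3, -0.6, -1.2]
opening: 0.0387
gripper_force: 0.0
```

```bash
python3 plan.py .462 -.147 .004 -92.1
```

```text
t 37.95 pos [ 0.4616 -0.1457  0.1213] theta -91.8 q7 -0.81 open 0.0387 grip 0.0
turn [0.    0.001 0.003] then shift [0.002 0.005 0.469] rows>= 1.0
```

Request:
drive_tool:
  increments: [0.002,0.004,0.1,0,0,0.003,0.45,0,0,0.14,0,0,0,0.45,0,0,0.13,0,0,0,0.45,0,0,0.06,0,0,0,0.45,0,0,0.033,0,0,0,0.45]
  newtons: 40

```text
clock: 38.37
tool_pos: [0.4599, -0.1493, 0.0041]
orientation: [1.0, -0.021, -0.002, 0.0]
force: [-0.2, -0.5, -0.1]
opening: 0.0381
gripper_force: 0.0
```

Request:
drive_tool:
  increments: [0,0,0,0,0,0,0.45,0,0,0,0,0,0,0,0,0,0,0,0,0,0,0,0,0,0,0,0,0,0,0,0,0,0,0,0]

```text
clock: 38.78
tool_pos: [0.4629, -0.1486, 0.0076]
orientation: [1.0, -0.02, 0.001, 0.0]
force: [-1.6, -1.4, 7.1]
opening: 0.0095
gripper_force: 39.6
```

Request:
drive_tool:
  increments: [0,0,0,0,0,0,0,0,0,-0.05,0,0,0,0,0,0,-0.12,0,0,0,0,0,0,-0.15,0,0,0,0,0,0,-0.14,0,0,0,0]

```text
clock: 39.2
tool_pos: [0.4618, -0.1479, 0.1231]
orientation: [1.0, -0.02, -0.0, 0.0]
force: [1.5, 0.6, -0.3]
opening: 0.0101
gripper_force: 39.1
```

Request:
drive_tool:
  increments: [0,0,0,0,0,0,0,0,0,0,0,0,0,0]

```text
clock: 39.37
tool_pos: [0.4638, -0.1474, 0.1233]
orientation: [1.0, -0.019, 0.002, -0.0]
force: [-0.2, -0.5, -0.7]
opening: 0.0106
gripper_force: 39.1
```

```bash
python3 - <<'E'
from h import *
for fn,z in(("scene.pkl",.03),("side.pkl",.03)):
    f=pickle.load(open(fn,"rb"));x0,x1,y0,y1=.28,.5,.2,.42
    a=rectify(f,z,x0,x1,y0,y1,2000);g=cv2.cvtColor(a,cv2.COLOR_RGB2GRAY)
    m=cv2.morphologyEx((g>60).astype(np.uint8),cv2.MORPH_CLOSE,np.ones((9,9),np.uint8))
    c=max(cv2.findContours(m,0,2)[0],key=cv2.contourArea);(u,v),s,t=cv2.minAreaRect(c)
    print(fn,round(x1-v/2000,4),round(y1-u/2000,4),(np.array(s)/2).round(1),round(t,1))
E
python3 plan.py .42 .315 .12 0
```

```text
scene.pkl 0.4033 0.3117 [188.9 138.8] 2.4
side.pkl 0.386 0.3036 [211.2 137.6] 2.5
t 39.37 pos [ 0.4638 -0.1474  0.1233] theta -92.17 q7 -0.82 open 0.0106 grip 39.1
turn [ 0.002 -0.003 -1.024] then shift [ 1.85  -0.175  0.013] rows>= 12.0
```

Request:
drive_tool:
  increments: [0,0,0,0,0,-0.073,0,0,0,0,0,0,-0.073,0,0,0,0,0,0,-0.073,0,0,0,0,0,0,-0.073,0,0,0,0,0,0,-0.073,0]

```text
clock: 39.78
tool_pos: [0.4617, -0.1472, 0.1206]
orientation: [0.964, 0.267, -0.001, -0.001]
force: [0.2, -0.0, -0.1]
opening: 0.0105
gripper_force: 39.1
```

Request:
drive_tool:
  increments: [0,0,0,0,0,-0.073,0,0,0,0,0,0,-0.073,0,0,0,0,0,0,-0.073,0,0,0,0,0,0,-0.073,0,0,0,0,0,0,-0.073,0]

```text
clock: 40.2
tool_pos: [0.4616, -0.1472, 0.1205]
orientation: [0.849, 0.528, -0.0, -0.001]
force: [-0.3, 0.8, -0.1]
opening: 0.0103
gripper_force: 39.1
```

Request:
drive_tool:
  increments: [0,0,0,0,0,-0.073,0,0,0,0,0,0,-0.073,0,0,0,0,0,0,-0.073,0,0,0,0,0,0,-0.073,0,0.1,-0.01,0,0,0,0,0]

```text
clock: 40.62
tool_pos: [0.4595, -0.1266, 0.1211]
orientation: [0.708, 0.707, -0.0, 0.001]
force: [0.5, -0.3, 0.5]
opening: 0.0107
gripper_force: 39.1
```

Request:
drive_tool:
  increments: [0.16,-0.02,0,0,0,0,0,0.16,-0.02,0,0,0,0,0,0.16,-0.02,0,0,0,0,0,0.16,-0.02,0,0,0,0,0,0.16,-0.02,0,0,0,0,0]

```text
clock: 41.03
tool_pos: [0.4344, 0.0792, 0.1208]
orientation: [0.709, 0.706, -0.0, -0.001]
force: [1.1, 0.8, -0.9]
opening: 0.0102
gripper_force: 39.1
```

Request:
drive_tool:
  increments: [0.16,-0.02,0,0,0,0,0,0.16,-0.02,0,0,0,0,0,0.1,-0.02,0,0,0,0,0,0.05,0,0,0,0,0,0,0,0,0,0,0,0,0]

```text
clock: 41.45
tool_pos: [0.4203, 0.1978, 0.1207]
orientation: [0.707, 0.707, -0.0, -0.0]
force: [-0.4, 0.1, -0.9]
opening: 0.0101
gripper_force: 39.1
```

```bash
python3 plan.py .42 .315 .12 0
python3 - <<'E'
from station import r
from h import *
f=r.grab_frame("wrist");pickle.dump(f,open("w7.pkl","wb"))
a=rectify(f,.03,.28,.52,.18,.43,1600);b=cv2.resize(f["frame"],(384,288))
o=np.zeros((400,784,3),np.uint8);o[:a.shape[0],:a.shape[1]]=a[:400,:400];o[:288,400:]=b
s=r.grab_frame("scene");c=rectify(s,.02,.30,.66,-.43,-.22,500);o[290:290+110,400:400+c.shape[1]]=c[:110]
cv2.imwrite("pics/w7.png",o[:,:,::-1])
E
```

```text
t 41.45 pos [0.4203 0.1978 0.1207] theta 0.04 q7 -0.32 open 0.0101 grip 39.1
turn [-0.001 -0.     0.   ] then shift [ 0.469 -0.001  0.003] rows>= 3.0
```

View pics/w7.png

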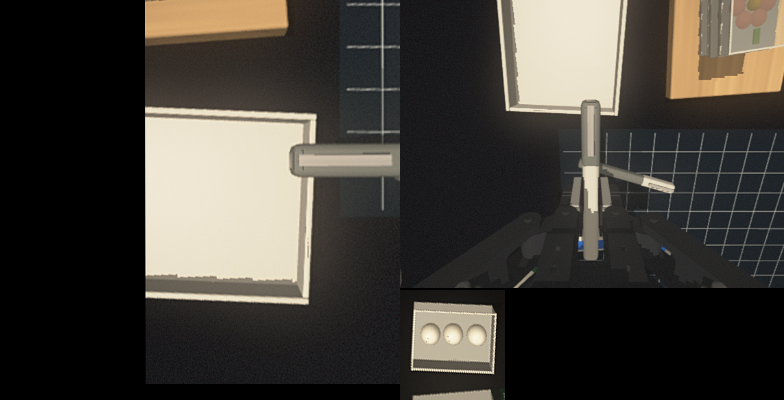

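Wrist view: the tray rim's near corners are (316,115) and (308,302), which gives a tray centre of about (0.393, 0.320) and a yaw of -2.4°. The inset shows three domes in a row in the dome box. Placing the pen at tray x = +20 mm.

Request:
drive_tool:
  increments: [0.08,-0.004,0,0,0,0.027,0,0.15,-0.004,0,0,0,0,0,0.15,-0.004,0,0,0,0,0,0.08,-0.002,0,0,0,0,0,0.028,0,0,0,0,0,0]

```text
clock: 41.97
tool_pos: [0.4231, 0.3187, 0.1211]
orientation: [0.723, 0.691, 0.0, -0.0]
force: [-0.9, -0.2, -0.5]
opening: 0.0101
gripper_force: 39.1
```

Request:
drive_tool:
  increments: [0,0,0,0,0,0,0,0,0,0,0,0,0,0]

```text
clock: 42.13
tool_pos: [0.4233, 0.3142, 0.1211]
orientation: [0.724, 0.689, -0.001, 0.0]
force: [-0.3, -1.2, -0.7]
opening: 0.0103
gripper_force: 39.1
```

```bash
python3 plan.py .414 .320 .014 -2.4
```

```text
t 42.13 pos [0.4233 0.3142 0.1211] theta -2.83 q7 -0.54 open 0.0103 grip 39.1
turn [-0.     0.001 -0.005] then shift [ 0.021 -0.038  0.428] rows>= 1.0
```

Request:
drive_tool:
  increments: [0.02,-0.036,0.05,0,0,-0.003,0,0,0,0.14,0,0,0,0,0,0,0.14,0,0,0,0,0,0,0.06,0,0,0,0,0,0,0.03,0,0,0,0]

```text
clock: 42.55
tool_pos: [0.4134, 0.3184, 0.0143]
orientation: [0.723, 0.691, -0.002, 0.0]
force: [-0.2, -0.7, -0.2]
opening: 0.0102
gripper_force: 39.1
```

Request:
drive_tool:
  increments: [0,0,0,0,0,0,0,0,0,0.008,0,0,0,0,0,0,0,0,0,0,0.15,0,0,0,0,0,0,0.25,0,0,0,0,0,0,0.28]

```text
clock: 42.97
tool_pos: [0.4146, 0.3227, 0.0155]
orientation: [0.722, 0.692, 0.001, -0.0]
force: [-0.6, 0.2, 0.0]
opening: 0.0239
gripper_force: 0.0
```

Request:
drive_tool:
  increments: [0,0,-0.04,0,0,0,0.28,0,0,-0.12,0,0,0,0.28,0,0,-0.16,0,0,0,0.35,0,0,-0.12,0,0,0,0.45,0,0,0,0,0,0,0.45]

```text
clock: 43.38
tool_pos: [0.417, 0.3241, 0.1311]
orientation: [0.722, 0.692, 0.005, -0.0]
force: [-0.0, 1.1, -0.5]
opening: 0.0387
gripper_force: 0.0
```

```bash
python3 pens.py scene side; python3 plan.py .469 .1475 .12 -106.5 .469 .1475 .0055 -106.5 .374 .321 .12 -2.4
```

```text
scene W none
scene G 0.5093 0.1364 [16.  46.8] 16.6
side W none
side G 0.5062 0.1323 [28. 48.] 14.5
t 43.48 pos [0.4146 0.3231 0.1267] theta -2.39 q7 -0.55 open 0.0386 grip 0.0
turn [-1.000e-03 -3.000e-03  1.157e+00] then shift [0.408 0.612 0.027] rows>= 5.0
turn [0. 0. 0.] then shift [0.    0.    0.458] rows>= 0.0
turn [ 0.     0.    -1.157] then shift [ 0.677 -0.409 -0.458] rows>= 5.0
```

Request:
drive_tool:
  increments: [0,0,0,0,0,0.0723,0.45,0,0,0,0,0,0.0723,0.45,0,0,0,0,0,0.0723,0.45,0,0,0,0,0,0.0723,0.45,0,0,0,0,0,0.0723,0.45]

```text
clock: 43.9
tool_pos: [0.4133, 0.3217, 0.1236]
orientation: [0.888, 0.46, -0.001, 0.0]
force: [-0.3, -0.1, 0.4]
opening: 0.0383
gripper_force: 0.0
```

Request:
drive_tool:
  increments: [0,0,0,0,0,0.0723,0.45,0,0,0,0,0,0.0723,0.45,0,0,0,0,0,0.0723,0.45,0,0,0,0,0,0.0723,0.45,0,0,0,0,0,0.0723,0.45]

```text
clock: 44.32
tool_pos: [0.4132, 0.3217, 0.1236]
orientation: [0.981, 0.192, -0.001, 0.001]
force: [0.6, -0.2, -0.2]
opening: 0.0385
gripper_force: 0.0
```

Request:
drive_tool:
  increments: [0,0,0,0,0,0.0723,0.45,0,0,0,0,0,0.0723,0.45,0,0,0,0,0,0.0723,0.45,0,0,0,0,0,0.0723,0.45,0,0,0,0,0,0.0723,0.45]

```text
clock: 44.73
tool_pos: [0.4133, 0.3217, 0.1236]
orientation: [0.996, -0.09, -0.001, 0.001]
force: [0.3, -1.0, 0.2]
opening: 0.0381
gripper_force: 0.0
```

Request:
drive_tool:
  increments: [0.04,0.06,0,0,0,0.0723,0.45,0.088,0.132,0.01,0,0,0,0.45,0.088,0.132,0.01,0,0,0,0.45,0.088,0.132,0,0,0,0,0.45,0.07,0.105,0,0,0,0,0.45]

```text
clock: 45.15
tool_pos: [0.4651, 0.1588, 0.1187]
orientation: [0.99, -0.144, -0.001, 0.001]
force: [0.3, -0.6, 0.1]
opening: 0.0386
gripper_force: 0.0
```

Request:
drive_tool:
  increments: [0.034,0.051,0,0,0,0,0.45,0,0,0,0,0,0,0.45,0,0,0,0,0,0,0.45]

```text
clock: 45.4
tool_pos: [0.4697, 0.1465, 0.1189]
orientation: [0.989, -0.145, -0.001, 0.0]
force: [-0.3, 0.5, -0.7]
opening: 0.0383
gripper_force: 0.0
```

```bash
python3 pens.py wrist scene; python3 plan.py .469 .1475 .0055 -106.5
```

```text
wrist W none
wrist G 0.4684 0.149 [ 16.  131.2] 17.1
scene W none
scene G 0.4691 0.1487 [ 15.9 130.9] 17.0
t 45.5 pos [0.4695 0.1483 0.1189] theta -106.47 q7 -1.73 open 0.0382 grip 0.0
turn [0.    0.001 0.   ] then shift [-0.001  0.004  0.454] rows>= 1.0
```

Request:
drive_tool:
  increments: [0,0,0.09,0,0,0.005,0.45,0,0,0.14,0,0,0,0.45,0,0,0.13,0,0,0,0.45,0,0,0.06,0,0,0,0.45,0,0,0.033,0,0,0,0.45]
  newtons: 40

```text
clock: 45.92
tool_pos: [0.4681, 0.1483, 0.0036]
orientation: [0.989, -0.146, -0.002, 0.001]
force: [0.5, -0.4, -0.3]
opening: 0.0383
gripper_force: 0.0
```

Request:
drive_tool:
  increments: [0,0,0,0,0,0,0.45,0,0,0,0,0,0,0,0,0,0,0,0,0,0,0,0,0,0,0,0,0,0,0,0,0,0,0,0]

```text
clock: 46.33
tool_pos: [0.4709, 0.1479, 0.0073]
orientation: [0.989, -0.147, 0.001, -0.001]
force: [-0.6, 0.8, 6.4]
opening: 0.0101
gripper_force: 39.7
```

Request:
drive_tool:
  increments: [0,0,0,0,0,0,0,0,0,-0.05,0,0,0,0,0,0,-0.12,0,0,0,0,0,0,-0.15,0,0,0,0,0,0,-0.14,0,0,0,0]

```text
clock: 46.75
tool_pos: [0.4698, 0.1467, 0.1227]
orientation: [0.989, -0.148, -0.0, 0.0]
force: [0.9, 0.8, 0.5]
opening: 0.0102
gripper_force: 39.1
```

Request:
drive_tool:
  increments: [0,0,0,0,0,0,0,0,0,0,0,0,0,0]

```text
clock: 46.92
tool_pos: [0.4712, 0.1482, 0.1231]
orientation: [0.989, -0.147, 0.001, -0.002]
force: [0.4, 0.5, -1.7]
opening: 0.0106
gripper_force: 39.1
```

```bash
python3 plan.py .373 .321 .12 -2.4
```

```text
t 46.92 pos [0.4712 0.1482 0.1231] theta -106.95 q7 -1.74 open 0.0106 grip 39.1
turn [-0.    -0.003 -1.162] then shift [ 0.674 -0.422  0.012] rows>= 5.0
```

Request:
drive_tool:
  increments: [0,0,0,0,0,-0.0726,0,0,0,0,0,0,-0.0726,0,0,0,0,0,0,-0.0726,0,0,0,0,0,0,-0.0726,0,0,0,0,0,0,-0.0726,0]

```text
clock: 47.33
tool_pos: [0.4693, 0.1472, 0.1202]
orientation: [0.99, 0.139, -0.001, 0.0]
force: [-0.1, -0.1, -0.2]
opening: 0.0101
gripper_force: 39.1
```

Request:
drive_tool:
  increments: [0,0,0,0,0,-0.0726,0,0,0,0,0,0,-0.0726,0,0,0,0,0,0,-0.0726,0,0,0,0,0,0,-0.0726,0,0,0,0,0,0,-0.0726,0]

```text
clock: 47.75
tool_pos: [0.4692, 0.1472, 0.1202]
orientation: [0.911, 0.412, -0.001, -0.0]
force: [0.5, 0.1, -1.1]
opening: 0.01
gripper_force: 39.1
```

Request:
drive_tool:
  increments: [0,0,0,0,0,-0.0726,0,0,0,0,0,0,-0.0726,0,0,0,0,0,0,-0.0726,0,0,0,0,0,0,-0.0726,0,0,0,0,0,0,-0.0726,0]

```text
clock: 48.17
tool_pos: [0.4692, 0.1472, 0.1201]
orientation: [0.758, 0.652, -0.001, -0.0]
force: [-0.7, 0.1, -0.7]
opening: 0.0101
gripper_force: 39.1
```

Request:
drive_tool:
  increments: [0,0,0,0,0,-0.0726,0,0.06,-0.04,0,0,0,0,0,0.13,-0.08,0,0,0,0,0,0.13,-0.08,0,0,0,0,0,0.13,-0.08,0,0,0,0,0]

```text
clock: 48.58
tool_pos: [0.4035, 0.2631, 0.1203]
orientation: [0.723, 0.691, -0.001, -0.0]
force: [0.2, 1.3, -0.3]
opening: 0.0102
gripper_force: 39.1
```

Request:
drive_tool:
  increments: [0.13,-0.08,0,0,0,0,0,0.065,-0.042,0,0,0,0,0,0.029,-0.02,0,0,0,0,0,0,0,0,0,0,0,0,0,0,0,0,0,0,0]

```text
clock: 49.0
tool_pos: [0.3719, 0.319, 0.1206]
orientation: [0.722, 0.692, -0.001, 0.0]
force: [1.0, -0.4, -0.9]
opening: 0.0104
gripper_force: 39.1
```

```bash
python3 plan.py .373 .321 .014 -2.4
```

```text
t 49.0 pos [0.3719 0.319  0.1206] theta -2.44 q7 -0.65 open 0.0104 grip 39.1
turn [-0.     0.001 -0.   ] then shift [0.008 0.004 0.426] rows>= 1.0
```

Request:
drive_tool:
  increments: [0.006,0.004,0.05,0,0,0,0,0,0,0.14,0,0,0,0,0,0,0.14,0,0,0,0,0,0,0.06,0,0,0,0,0,0,0.03,0,0,0,0]

```text
clock: 49.42
tool_pos: [0.373, 0.3181, 0.0138]
orientation: [0.723, 0.691, -0.002, 0.001]
force: [-0.5, -0.6, -0.5]
opening: 0.0098
gripper_force: 39.1
```

Request:
drive_tool:
  increments: [0,0,0,0,0,0,0,0,0,0.006,0,0,0,0,0,0,0,0,0,0,0.15,0,0,0,0,0,0,0.25,0,0,0,0,0,0,0.28]

```text
clock: 49.83
tool_pos: [0.3736, 0.3221, 0.0158]
orientation: [0.722, 0.692, 0.001, -0.0]
force: [0.2, 0.0, 0.7]
opening: 0.0238
gripper_force: 0.0
```

Request:
drive_tool:
  increments: [0,0,-0.04,0,0,0,0.28,0,0,-0.12,0,0,0,0.28,0,0,-0.16,0,0,0,0.35,0,0,-0.16,0,0,0,0.45,-0.12,0,-0.1,0,0,0,0.45]

```text
clock: 50.25
tool_pos: [0.3729, 0.2967, 0.1644]
orientation: [0.72, 0.694, 0.004, -0.0]
force: [1.8, 1.0, 0.2]
opening: 0.0383
gripper_force: 0.0
```

Request:
drive_tool:
  increments: [-0.16,0,0,0,0,0,0.45,-0.16,0,0,0,0,0,0.45,-0.08,0,0,0,0,0,0.45,0,0,0,0,0,0,0.45,0,0,0,0,0,0,0.45]

```text
clock: 50.67
tool_pos: [0.3676, 0.1911, 0.1608]
orientation: [0.723, 0.691, 0.001, -0.001]
force: [-0.6, 0.7, 0.2]
opening: 0.0386
gripper_force: 0.0
```

Run:
```python
from station import r
from h import *
f=r.grab_frame("wrist");pickle.dump(f,open("w8.pkl","wb"));s=r.grab_frame("scene");d=r.grab_frame("side")
o=np.hstack([cv2.resize(s["frame"],(400,300)),cv2.resize(f["frame"],(400,300))])
o2=np.hstack([cv2.resize(d["frame"],(400,300)),cv2.resize(s["frame"][120:360,20:340],(400,300),interpolation=cv2.INTER_CUBIC)])
cv2.imwrite("pics/end.png",np.vstack([o,o2])[:,:,::-1])
from pile import rect
rect("w8.pkl",.072,.48,.62,.28,.42)
```

```text
w8.pkl 0.526 0.3109 [54.7 41.2] 81.4
```

View pics/end.png

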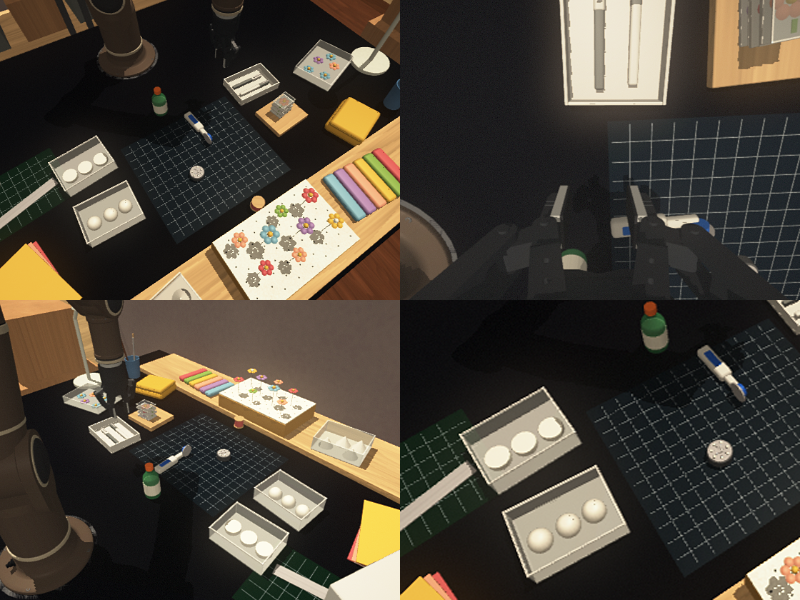

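Final views: three domes and three discs in their boxes, both pens in the tray, the mat clear except for the cutter and dish, and the pile standing. One numeric check that the pile hasn't shifted, then I hand in.

Run:
```python
from station import r
from h import *
from pile import rect
s0,d0=pickle.load(open("sd2.pkl","rb"));s1,d1=r.grab_frame("scene"),r.grab_frame("side")
for n,f in zip(("s0","s1","d0","d1"),(s0,s1,d0,d1)):
    pickle.dump(f,open(n+".pkl","wb"));rect(n+".pkl",.072,.49,.61,.27,.38)
```

```text
s0.pkl 0.5608 0.3131 [64.5 95.5] 81.1
s1.pkl 0.5608 0.3133 [64.5 95.8] 81.2
d0.pkl 0.5346 0.3174 [93.2 88.4] -0.0
d1.pkl 0.5346 0.3174 [93.2 88.4] -0.0
```

The pile hasn't moved. Handing in.

```bash
python3 -c "
from station import r
print(r.sign_off())"
```

```text
the job is handed in; nothing more can be done
None
```

The bench is cleared and the job is handed in at about 51 s: both pens are in the tray (no tweezers were on the bench), domes and discs are in their boxes with foam grip readings of 22.4 N or less, two cases are stacked within about 2.5 mm of the base case by camera, and I never moved the cutter or pin dish; sign-off returned no verdict.

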